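# Make up the mending kit and the binding kit

## Robot

A 6-joint arm with a two-finger parallel gripper is mounted at the origin on a cart in front of the work surface, level with it; the furniture and walls round the work are solid. World frame = base frame: x ahead of the robot, y to its left, z up, the work surface at z = 0. Lengths are in m, angles in rad, forces in N, time in s.
With the tool pointing down it reaches from about 0.35 to 0.975 m from the base axis. Payload 4.9 kg.
Tool frame: the origin (TCP) lies midway between the tips of the shut fingers; the grasp point (between the pads) lies 19 mm behind it; z points along the fingers, y is the line along which they close (so a half turn about z gives the same grasp; the last joint's range is limited). The gripper opens to 85 mm and grips with 20 to 120 N. Pads are 22 mm wide; open, the fingers measure 114 mm over their backs; the gripper's body (76 mm by 85 mm) begins 54 mm behind the grasp point. The pads swing forward as they close: fully open they stand 13 mm farther back than shut.
Start: joints at [-1.381, 0.053, 1.613, -0, 1.476, -0.119], TCP at [0.19, -0.595, 0.231] pointing down, gripper open.
Joint ranges: [-3.01, 3.01], [-1.01, 2.22], [0.06, 2.58], [-1.02, 4.17], [0.09, 2.62], [-3.14, 3.14]. Speed limits (rad/s): [2.57, 2.57, 3.14, 3.14, 3.14, 3.14].

## Interface

Orientations are given as a rotation vector (axis times angle).
In Python, from station import ctrl gives the robot as it stands.
- The arm moves only by the tool step_arm, never from a script. Its argument "targets" is a list of rows, each an object with "travel": the shift along the world's x, y, z as a fraction of full scale, a list of three; "angular": the turn, a rotation vector about the world's x, y, z as a fraction of full scale, a list of three; "gripper": the opening, from 0 (shut) to 1 (fully open). In form: [{"travel": [x, y, z], "angular": [rx, ry, rz], "gripper": gripper}, ...]. A call has 1 to 10 rows; each row is the pose to reach, as a shift and turn from the pose commanded when the call began; what a row does not reach only later rows make up. Full scale, the value 1, is 0.6 m for a shift and pi/4 rad for a turn. A row lasts 1/10 s, in which the tool goes at most 50 mm and 8.59 degrees, less where a joint would pass 70% of its speed; a pose out of reach is approached as far as the arm can. A call with a number of a shift or a turn outside -1 to 1 is refused whole. A call with a gripper value outside its range is refused whole. The fingers move at their own pace and stop on an object; "squeeze" is the grip in N (left out, the last holds). Time passes only in rows, so rows that repeat a pose let the fingers close. It gives the time, the measured TCP pose, the force, the opening and the grip force at its end, in the units of the state.
- ctrl.get_obs(): the state, without advancing time (a new reading comes with each control period).
- ctrl.get_image(name): name is "scene" or "side" or "wrist"; returns a dict with "img" (400x640x3 uint8, red, green, blue), "fx", "fy", "cx", "cy" (pixels), "rvec" (rotation vector, rad) and "tvec" (3), from world to camera coordinates, as OpenCV has them. Camera axes: x right, y down, z forward; pixel columns grow to the right and rows downward; lengths in m; the calibration is good to about 2 mm. The wrist camera is an equidistant fisheye: a pixel r from the principal point sees the ray r / f radians off the axis. A picture is of the moment at which its call begins. There is no depth.
- ctrl.finish_job(): hands the job in; it is judged then, once.
The state is a dict: "t": time; "q": joint angles; "dq": joint speeds; "effort": joint torques, N m; "tool_pos": TCP position; "tool_rot": TCP orientation; "contact_force": force on the tool from outside, world axes, zero at the start; "wrist_torque": the same for the moment, N m; "opening": finger opening in m; "grip_force": force on a finger pad.
Only numpy, scipy, OpenCV 4.12 (cv2) and the standard library are available. Lean on these libraries where they do the work, as an engineer would, in place of code of your own. Each camera call takes 0.05 s, during which the arm holds its last target. There are 200 camera calls.

## Task

Make up the two loan kits. Mending kit, orange tray: lay the eraser flat in the middle of the trough (the large hollow), stand the teal tape dispenser upright above it as a bridge across the trough, centred, with its ends on the two shoulders of the tray, and stand the glue stick upright in the small square well. Binding kit, blue tray: lay the black binder clip in the middle of the trough and set the stapler over it in the same way, upright and centred as a bridge from shoulder to shoulder; leave the loose roll of black tape and the white pen with the black grip between the trays where they are.

Things in the scene. Friction and masses are not known exactly. Their poses are not given: they have to be found in the camera images.
- orange_tray: Orange plastic kit tray (mending kit). Fixed, 154 (x) by 182 (y) mm, rim 4 mm thick, 30 high. Origin: centre of underside, z up; yaw within 0.3. Deck at z = 26 mm. Two hollows with floor at z = 4: trough at x -72 to 8, y -46 to 46 mm (middle x = -32, y = 0), the deck at its two y ends (|y| 46 to 87) being the shoulders; square well 44 x 44 mm centred at x = 44, y = 60.
- blue_tray: Blue plastic kit tray (binding kit), same shape. Fixed, 154 (x) by 182 (y) mm, rim 4 mm thick, 30 high. Origin: centre of underside, z up; yaw within 0.3. Deck at z = 26 mm. Two hollows with floor at z = 4: trough at x -72 to 8, y -46 to 46 mm (middle x = -32, y = 0), the deck at its two y ends (|y| 46 to 87) being the shoulders; square well 44 x 44 mm centred at x = 44, y = 60.
- eraser: Small eraser in a blue card sleeve with a white end, 21 mm (x) by 46 mm (y) by 12 mm high, 18 g, lying flat. Origin: centre of its underside, z up. Grasp across its 21 mm.
- clip: Black binder clip with a wire handle lying flat, 44 mm (x) by 32 mm (y) by 16 mm high, 12 g. Origin: centre of its underside, z up. Its body is a wedge 32 mm wide in y and reaches from x = -2 to 22 mm, highest (16 mm) towards +x; the flat wire handle is at -x. Grasp across the 32 mm at x = 12 mm.
- glue_stick: Pale yellow glue stick standing upright, cylinder of diameter 25 mm and height 91 mm, 36 g. Origin: centre of its underside, z along its axis.
- dispenser: Teal weighted tape dispenser with a tan roll, 52 mm wide (x), 140 mm long (y), 75 mm high, 0.5 to 0.75 kg, side walls 52 mm high. Origin: centre of its underside, z up. Grasp across its 52 mm near the middle of its length; either way round is good.
- stapler: Dark grey and black desk stapler, 36 mm wide (x), 138 mm long (y), 53 mm high, standing on its base. Origin: centre of its underside, z up. Base plate 36 mm wide up to z = 8 mm; the arm above it is 24 mm wide from z = 27 to 53 mm and does not swing. Grasp the arm across its 24 mm near the middle of its length; either way round is good.
- black_tape: Roll of black tape lying flat, diameter 54 mm, 18 mm high, loose; not part of a kit. Origin: centre of its underside.
- loose_pen: White pen with a black grip, 137 mm long (y), 12 mm thick, loose, lying on the desk; not part of a kit. Origin: centre of its underside.

How it is judged:
At the end, for the whole second after the job is handed in: Eraser, clip: flat on the trough floor, within 15 mm (clip 20) of its middle in x and y. Dispenser, stapler: upright on both shoulders of the same tray, within 15 mm of centre in x and y, length within 0.2 rad of the tray's y. Glue stick: upright (0.1 rad) on the well floor. All at rest (x of eraser in the frame of orange_tray between -0.047 and -0.017 m and y of eraser in the frame of orange_tray between -0.015 and 0.015 m and z of eraser in the frame of orange_tray between 0.001 and 0.008 m and angle between each of eraser, clip's own z axis and vertical below 0.25 rad and linear speed of each of eraser, dispenser, glue_stick, clip, stapler below 0.02 m/s and angular speed of each of eraser, dispenser, glue_stick, clip, stapler below 0.2 rad/s and x of dispenser in the frame of orange_tray between -0.047 and -0.017 m and y of dispenser in the frame of orange_tray between -0.015 and 0.015 m and z of dispenser in the frame of orange_tray between 0.023 and 0.03 m and angle between each of dispenser, stapler's own z axis and vertical below 0.08 rad and angle between the y axis of dispenser and the y axis of orange_tray, either way round below 0.2 rad and x of glue_stick in the frame of orange_tray between 0.032 and 0.056 m and y of glue_stick in the frame of orange_tray between 0.048 and 0.072 m and z of glue_stick in the frame of orange_tray between 0.001 and 0.008 m and angle between glue_stick's own z axis and vertical below 0.1 rad and x of clip in the frame of blue_tray between -0.052 and -0.012 m and y of clip in the frame of blue_tray between -0.02 and 0.02 m and z of clip in the frame of blue_tray between 0.001 and 0.008 m and x of stapler in the frame of blue_tray between -0.047 and -0.017 m and y of stapler in the frame of blue_tray between -0.015 and 0.015 m and z of stapler in the frame of blue_tray between 0.023 and 0.03 m and angle between the y axis of stapler and the y axis of blue_tray, either way round below 0.2 rad); the robot touches nothing.
It fails at once if the roll of black tape or the white pen is moved by more than 25 mm (distance of any of black_tape, loose_pen from where it was at the start of the episode above 0.025 m).
It also fails if it takes over 133 s, if anything falls off the work surface, if the arm or the gripper's body presses on something with over 40 N, if the wrist force passes 120 N, or if a joint passes its speed limit or range.

## Working session

There is one attempt and no reset: what is moved stays moved. The work goes in short steps, Python scripts to look and compute and a tool call to move; the robot and the scene stay as the last step left them, time stands still between calls to the robot, and variables do not carry over. Pictures are saved under pics/ and viewed, at most 14 in all, crops included, and the job is handed in when it is done.

Besides the shell and the picture viewer there is one more tool, called by a JSON object that holds its "api" and its "payload". step_arm: Moves the arm, as the interface text tells. Its arguments: {"type":"object","properties":{"targets":{"type":"array"},"squeeze":{"type":"number"}},"required":["targets"]}

```bash
mkdir -p pics; ls
python3 - <<'E'
from station import ctrl
import cv2,pickle
d={}
for n in("scene","side"):
    r=ctrl.get_image(n); d[n]=r
    cv2.imwrite(f"pics/{n}0.png",cv2.resize(r["img"][:,:,::-1],(800,500),interpolation=cv2.INTER_CUBIC))
    print(n,r["fx"],r["fy"],r["cx"],r["cy"],r["rvec"],r["tvec"])
pickle.dump(d,open("im0.pkl","wb"))
o=ctrl.get_obs();print(o["t"],o["tool_pos"],o["tool_rot"],o["opening"])
E
```

```text
pics
scene 379.5810012785483 379.5810012785483 310.7807501239218 194.58547659174442 [ 1.19389848 -1.96398072  1.2300476 ] [0.24457669 0.22615569 0.82923836]
side 400.0326381829013 400.0326381829013 328.75031595006465 204.58540014826258 [ 2.06791177 -0.17930105  0.08404953] [-0.52565352  0.09694756  1.08949948]
0.1 [ 0.18984913 -0.5948754   0.23015279] [-3.10231631e+00 -4.82872024e-01  7.94458907e-05] 0.08556763492633597
```

View pics/scene0.png

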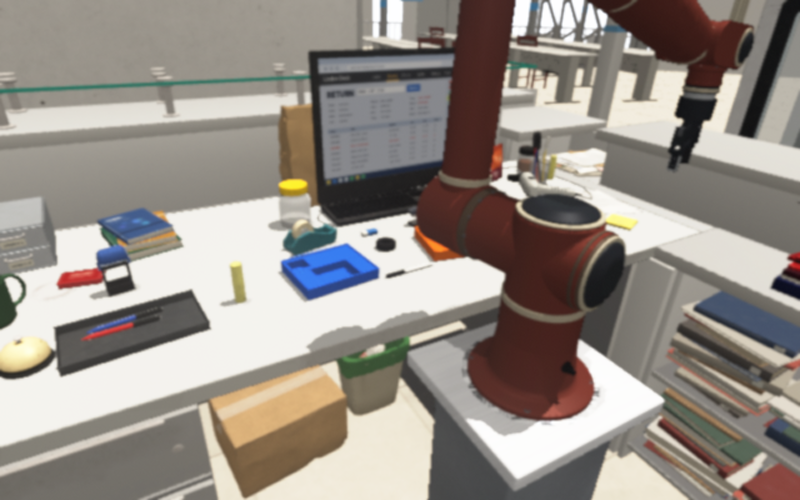

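View pics/side0.png

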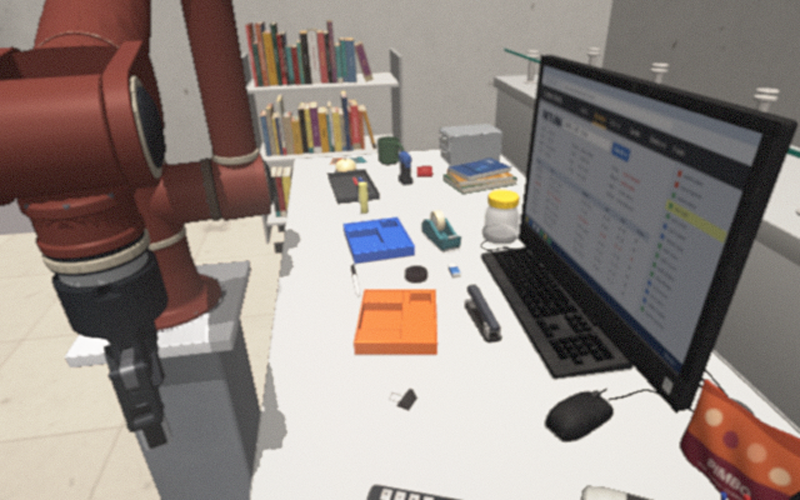

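The scene view shows the blue tray near (330,270), with the arm hiding the orange one. The side view (800 px wide) shows all the objects:

| Object | Pixel position |
|---|---|
| Blue tray | around (378,240) |
| Orange tray | around (398,322) |
| Stapler | (483,312) |
| Dispenser | (441,232) |
| Eraser | (455,271) |
| Tape | (416,274) |
| Pen | (355,280) |
| Glue stick base | (364,212) |
| Clip | (404,399) |

```bash
cat > h.py <<'E'
import numpy as np,cv2,pickle
from scipy.spatial.transform import Rotation as R
def K(r): return np.array([[r["fx"],0,r["cx"]],[0,r["fy"],r["cy"]],[0,0,1.]])
def rays(r,uv,fish=False):
    uv=(np.atleast_2d(uv).astype(float)-[r["cx"],r["cy"]])/[r["fx"],r["fy"]]
    if fish:
        t=np.linalg.norm(uv,axis=1,keepdims=True); d=np.hstack([uv/np.maximum(t,1e-9)*np.sin(t),np.cos(t)])
    else: d=np.hstack([uv,np.ones((len(uv),1))])
    M=R.from_rotvec(np.ravel(r["rvec"])).as_matrix(); return -M.T@np.ravel(r["tvec"]),d@M
def plane(r,uv,z,fish=False):
    c,d=rays(r,uv,fish); s=(z-c[2])/d[:,2]; return c+s[:,None]*d
def proj(r,P,fish=False):
    P=np.atleast_2d(P)@R.from_rotvec(np.ravel(r["rvec"])).as_matrix().T+np.ravel(r["tvec"])
    if fish:
        n=np.linalg.norm(P[:,:2],axis=1,keepdims=True); t=np.arctan2(n,P[:,2:]); q=P[:,:2]/np.maximum(n,1e-9)*t
    else: q=P[:,:2]/P[:,2:]
    return q*[r["fx"],r["fy"]]+[r["cx"],r["cy"]]
E
python3 - <<'E'
from h import *
np.set_printoptions(precision=3,suppress=True)
d=pickle.load(open("im0.pkl","rb")); r=d["side"]
for n,z,p in [("blue rim",.03,[(344,234),(402,219),(414,251),(355,261)]),("orange rim",.03,[(363,290),(437,291),(437,346),(355,347)]),
 ("stapler ends",.05,[(472,288),(492,328)]),("disp",.02,[(425,233),(457,240)]),("eraser",.006,[(455,271)]),("tape",.009,[(416,274)]),("pen",.006,[(353,267),(357,294)]),("glue",0,[(364,212)]),("clip",.008,[(404,399)]),("laptop",0,[(482,253),(560,372),(632,362)]),("jar",0,[(500,240)])]:
    print(n,plane(r,np.array(p)*.8,z)[:,:2].tolist())
print("cam",rays(r,[[0,0]])[0], rays(d["scene"],[[0,0]])[0])
E
```

```text
blue rim [[0.38946856282830694, 0.19190477054091826], [0.5504985532429324, 0.2541570110808047], [0.5516884274697498, 0.06584118324657307], [0.40809074209836976, 0.04373550908825785]]
orange rim [[0.4164907125007366, -0.08485996089268077], [0.569322768943004, -0.11787739513052242], [0.5318681510652906, -0.29418040259882317], [0.38734041499034716, -0.2702685758232196]]
stapler ends [[0.6351923610073991, -0.15040739894245414], [0.6347032625155726, -0.28664781960272745]]
disp [[0.5998381043308385, 0.1768515801693955], [0.6723571182406878, 0.1214158416739346]]
eraser [[0.6363309289080719, -0.005593340106089473]]
tape [[0.543704398701624, -0.006740267858921567]]
pen [[0.4026349187653332, 0.058438788089013816], [0.403855645978732, -0.06087243238475526]]
glue [[0.4556765069949085, 0.39050606797605214]]
clip [[0.4572696281916432, -0.3891885225541991]]
laptop [[0.7264531579189242, 0.07762811829774896], [0.7358426296861826, -0.36634043498601454], [0.8721898269373126, -0.3649040879321709]]
jar [[0.7931216952785499, 0.13750979526515694]]
cam [ 0.38  -0.982  0.603] [-0.446  0.526  0.568]
```

{"api": "step_arm", "payload": {"targets": [{"travel": [0.1,0.15,0.3],"angular": [0,0,0.2],"gripper": 1},{"travel": [0.15,0.25,0.33],"angular": [0,0,0.4],"gripper": 1},{"travel": [0.2,0.35,0.33],"angular": [0,0,0.6],"gripper": 1},{"travel": [0.3,0.45,0.33],"angular": [0,0,0.8],"gripper": 1},{"travel": [0.4,0.6,0.33],"angular": [0,0,1],"gripper": 1},{"travel": [0.517,0.75,0.333],"angular": [0,0,1],"gripper": 1},{"travel": [0.517,0.75,0.333],"angular": [0,0,1],"gripper": 1},{"travel": [0.517,0.75,0.333],"angular": [0,0,1],"gripper": 1},{"travel": [0.517,0.75,0.333],"angular": [0,0,1],"gripper": 1},{"travel": [0.517,0.75,0.333],"angular": [0,0,1],"gripper": 1}]}}

```text
t: 1.1
tool_pos: [0.4403, -0.2279, 0.4127]
tool_rot: [-2.683, -1.634, 0.0]
contact_force: [1.0, 0.1, -0.1]
opening: 0.0854
grip_force: 0.0
```

{"api": "step_arm", "payload": {"targets": [{"travel": [0,0,0],"angular": [0,0,0.605],"gripper": 1},{"travel": [0,0.2,0.1],"angular": [0,0,0.605],"gripper": 1},{"travel": [0,0.2,0.1],"angular": [0,0,0.605],"gripper": 1},{"travel": [0,0.2,0.1],"angular": [0,0,0.605],"gripper": 1},{"travel": [0,0.2,0.1],"angular": [0,0,0.605],"gripper": 1},{"travel": [0,0.2,0.1],"angular": [0,0,0.605],"gripper": 1},{"travel": [0,0.2,0.1],"angular": [0,0,0.605],"gripper": 1}]}}

```text
t: 1.8
tool_pos: [0.4395, -0.1104, 0.4711]
tool_rot: [-2.223, -2.217, 0.002]
contact_force: [-0.2, -0.2, 0.2]
opening: 0.0857
grip_force: 0.0
```

```bash
cat > look.py <<'E'
import sys
from h import *
from station import ctrl
n=sys.argv[1]; cam=sys.argv[2] if len(sys.argv)>2 else "wrist"
r=ctrl.get_image(cam); pickle.dump(r,open(n+".pkl","wb"))
cv2.imwrite(f"pics/{n}.png",cv2.resize(r["img"][:,:,::-1],(800,500),interpolation=cv2.INTER_CUBIC))
o=ctrl.get_obs(); np.set_printoptions(precision=4,suppress=True)
print(o["t"],o["tool_pos"],o["tool_rot"],o["q"],r["fx"],r["cx"],r["cy"],"cam",rays(r,[[r["cx"],r["cy"]]]))
E
python3 look.py w1
```

```text
1.85 [ 0.4395 -0.1106  0.4711] [-2.2232 -2.2163  0.0019] [-0.411  -0.3806  1.6057 -0.0002  1.9192 -0.4079] 309.70691628693146 313.42495025848393 201.1013426421547 cam (array([ 0.4407, -0.0461,  0.6129]), array([[-0.0031, -0.2592, -0.9658]]))
```

View pics/w1.png

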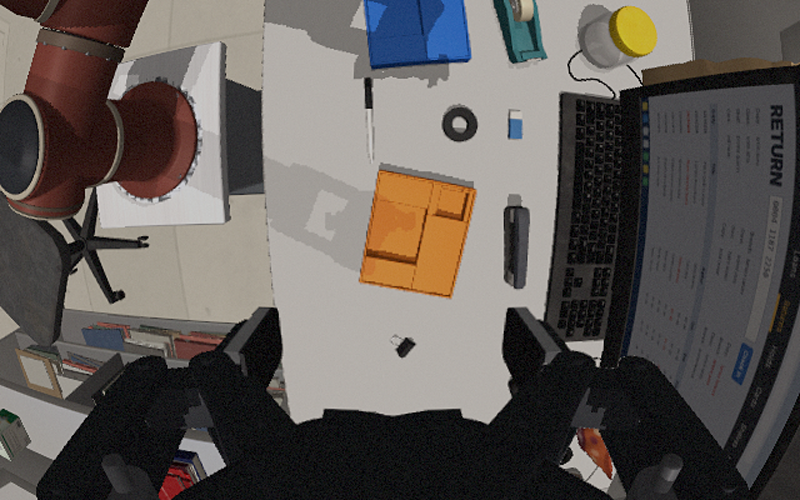

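The wrist view shows the orange tray with its outer corners at about (380,170), (476,188), (451,298) and (360,283). The stapler is at (516,247), the eraser at (515,124), the tape at (459,123), the pen from (368,78) to (371,163) and the clip at (403,345). The blue tray and dispenser are cut off at the top, so I'm moving to +y for a second view.

{"api": "step_arm", "payload": {"targets": [{"travel": [0,0.45,0],"angular": [0,0,0],"gripper": 1},{"travel": [0,0.45,0],"angular": [0,0,0],"gripper": 1},{"travel": [0,0.45,0],"angular": [0,0,0],"gripper": 1},{"travel": [0,0.45,0],"angular": [0,0,0],"gripper": 1},{"travel": [0,0.45,0],"angular": [0,0,0],"gripper": 1},{"travel": [0,0.45,0],"angular": [0,0,0],"gripper": 1},{"travel": [0,0.45,0],"angular": [0,0,0],"gripper": 1},{"travel": [0,0.45,0],"angular": [0,0,0],"gripper": 1}]}}

```text
t: 2.65
tool_pos: [0.4399, 0.1594, 0.4716]
tool_rot: [-2.223, -2.218, 0.003]
contact_force: [0.1, -0.0, -0.5]
opening: 0.0854
grip_force: 0.0
```

```bash
python3 look.py w2
```

```text
2.7 [0.44   0.159  0.4719] [-2.2249 -2.2174  0.0024] [ 0.1878 -0.3463  1.5785 -0.0006  1.9109  0.191 ] 309.70691628693146 313.42495025848393 201.1013426421547 cam (array([0.4411, 0.224 , 0.6132]), array([[-0.0028, -0.2608, -0.9654]]))
```

View pics/w2.png

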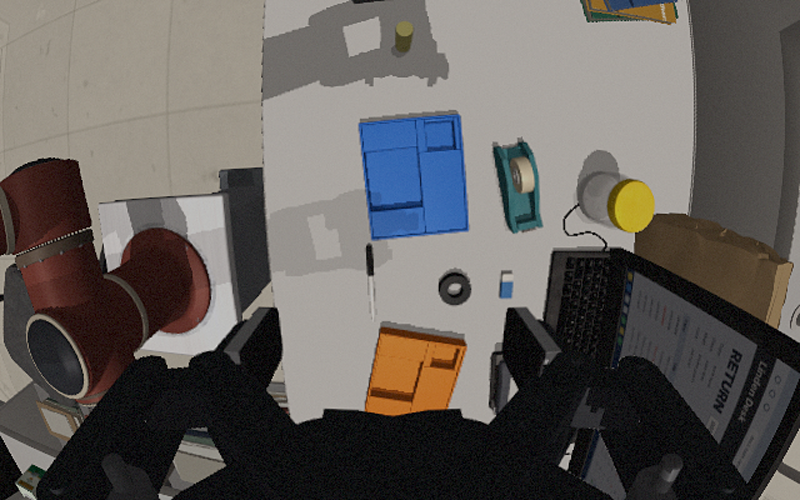

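The second view shows the blue tray with corners at (360,116), (459,111), (468,232) and (372,239). The dispenser runs from (503,145) to (526,228), and the glue stick top is at about (404,28). Next I'll fit the poses to silhouettes.

```bash
cat > fit.py <<'E'
from h import *
from scipy.optimize import minimize
def boxpts(b):  # x0,x1,y0,y1,z0,z1
    return np.array([[x,y,z] for x in b[:2] for y in b[2:4] for z in b[4:6]])
def place(P,p):
    c,s=np.cos(p[2]),np.sin(p[2]); return np.c_[c*P[:,0]-s*P[:,1]+p[0],s*P[:,0]+c*P[:,1]+p[1],P[:,2]]
def cost(p,boxes,mask,r,fish,S=4):
    im=np.zeros((mask.shape[0]*S,mask.shape[1]*S),np.uint8)
    for b in boxes:
        q=proj(r,place(boxpts(b),p),fish); h=cv2.convexHull((((q+.5)*S-.5)*16).round().astype(np.int32))
        cv2.fillConvexPoly(im,h,1,shift=4)
    m=cv2.resize(mask.astype(np.uint8),None,fx=S,fy=S,interpolation=cv2.INTER_NEAREST)
    return 1-(im&m).sum()/max(1,(im|m).sum())
def fit(p0,boxes,mask,r,fish=True):
    s=minimize(cost,p0,(boxes,mask,r,fish),method="Nelder-Mead",options=dict(initial_simplex=np.array(p0)+np.array([[0,0,0],[.012,0,0],[0,.012,0],[0,0,.12]]),xatol=2e-4,fatol=1e-4))
    return s.x,s.fun
def roi(m,x0,x1,y0,y1):  # in 800-px picture
    o=np.zeros_like(m); a=[int(v*.8) for v in(x0,x1,y0,y1)]; o[a[2]:a[3],a[0]:a[1]]=m[a[2]:a[3],a[0]:a[1]]; return o
TRAY=[(-.077,.077,-.091,.091,0,.03)]
STAP=[(-.018,.018,-.069,.069,0,.008),(-.012,.012,-.069,.069,.027,.053)]
DISP=[(-.026,.026,-.07,.07,0,.052)]
def draw(im,r,boxes,p,f,off,sc,col=(0,255,0)):
    for b in boxes:
        q=(proj(r,place(boxpts(b),p),f)-off+.5)*sc
        for i in range(8):
            for j in(1,2,4):
                if not i&j: cv2.line(im,*[tuple(int(v) for v in q[k]) for k in(i,i|j)],col,1)
E
cat > a.py <<'E'
from fit import *
np.set_printoptions(precision=4,suppress=True)
w1,w2=[pickle.load(open(f"w{i}.pkl","rb")) for i in(1,2)]
def hsv(r): return cv2.cvtColor(r["img"],cv2.COLOR_RGB2HSV).astype(int)
h1,h2=hsv(w1),hsv(w2)
res={}
m=roi((h1[...,0]<22)&(h1[...,1]>140)&(h1[...,2]>50),350,490,160,305); res["orange"]=fit([.48,-.19,-.18],TRAY,m,w1); print("orange",res["orange"],m.sum())
m=roi((abs(h2[...,0]-110)<14)&(h2[...,1]>140),350,480,100,245); res["blue"]=fit([.47,.14,.05],TRAY,m,w2); print("blue",res["blue"],m.sum())
m=roi((h1[...,2]<110),495,535,190,295); res["stap"]=fit([.635,-.22,0],STAP,m,w1); print("stap",res["stap"],m.sum())
m=roi((abs(h2[...,0]-90)<15)&(h2[...,1]>80)|((h2[...,1]>50)&(h2[...,0]<40)),485,548,135,235); res["disp"]=fit([.64,.15,.15],DISP,m,w2); print("disp",res["disp"],m.sum())
print("eraser",plane(w1,np.array([[515,111],[515,138]])*.8,.012,True)[:,:2],plane(w2,np.array([[507,273],[506,297]])*.8,.012,True)[:,:2])
print("clip",plane(w1,np.array([[409,344],[392,347]])*.8,.01,True)[:,:2]); print("glue top",plane(w2,np.array([[404,28]])*.8,.091,True)[:,:2])
print("tape",plane(w1,np.array([[459,123]])*.8,.018,True)[:,:2],"pen",plane(w1,np.array([[368,78],[371,163]])*.8,.006,True)[:,:2])
tiles=[]
for r,c,k,b in[(w1,(515,247),"stap",STAP),(w1,(515,124),0,0),(w1,(403,345),0,0),(w2,(515,185),"disp",DISP),(w2,(404,35),0,0),(w1,(420,235),"orange",TRAY)]:
    half,sc=(40,3.3) if k else (20,6.6)
    if k=="orange": half,sc=60,2.2
    x,y=int(c[0]*.8),int(c[1]*.8); off=np.array([x-half,max(0,y-half)])
    t=cv2.resize(np.ascontiguousarray(r["img"][off[1]:off[1]+2*half,off[0]:off[0]+2*half,::-1]),(264,264),interpolation=cv2.INTER_CUBIC)
    if k: draw(t,r,b,res[k][0],True,off,sc)
    print(k,"offset",off,"scale",sc)
    tiles.append(t)
cv2.imwrite("pics/m1.png",np.vstack([np.hstack(tiles[:3]),np.hstack(tiles[3:])]))
E
python3 a.py
```

```text
orange (array([ 0.477 , -0.179 , -0.1925]), np.float64(0.02714084762291047)) 7049
blue (array([0.4743, 0.1829, 0.1031]), np.float64(0.030182426615117164)) 7463
stap (array([ 0.6429, -0.1988,  0.0942]), np.float64(0.1826402200183349)) 1226
disp (array([0.6404, 0.1692, 0.2352]), np.float64(0.2532169719841707)) 1781
eraser [[ 0.6335  0.0215]
 [ 0.634  -0.022 ]] [[ 0.6334  0.0237]
 [ 0.6357 -0.0199]]
clip [[ 0.4687 -0.3767]
 [ 0.4388 -0.3827]]
glue top [[0.4565 0.3932]]
tape [[ 0.5418 -0.003 ]] pen [[ 0.4026  0.0683]
 [ 0.4067 -0.0665]]
stap offset [372 157] scale 3.3
0 offset [392  79] scale 6.6
0 offset [302 256] scale 6.6
disp offset [372 108] scale 3.3
0 offset [303   8] scale 6.6
orange offset [276 128] scale 2.2
```

View pics/m1.png

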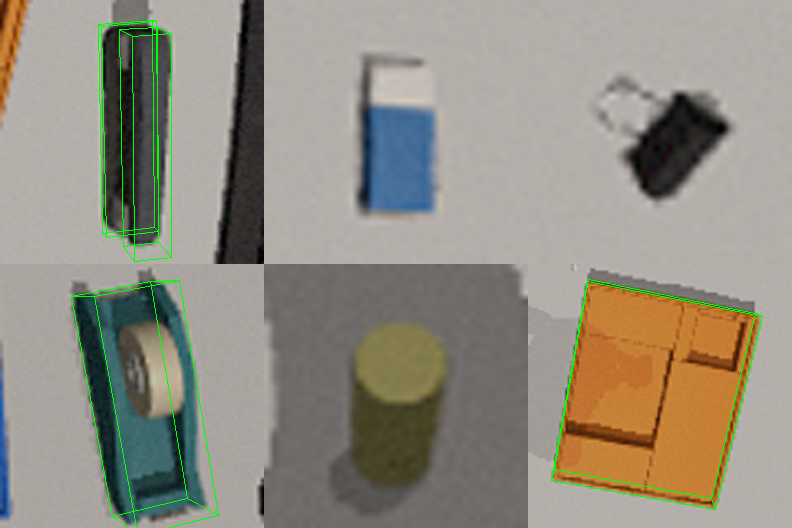

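The tray fits are good: orange at (0.477,-0.179), yaw -0.19; blue at (0.474,0.183), yaw 0.10. The eraser (about (0.634,0.000), yaw about 0) and the dispenser box (top tile left edge (75,297)) also look right. The clip body is at tile (678,145) with its handle to the upper left, which gives a yaw of about -0.72. I'll start with the eraser.

{"api": "step_arm", "payload": {"targets": [{"travel": [0.323,-0.265,-0.587],"angular": [0,0,0],"gripper": 0.55},{"travel": [0.323,-0.265,-0.587],"angular": [0,0,0],"gripper": 0.55},{"travel": [0.323,-0.265,-0.587],"angular": [0,0,0],"gripper": 0.55},{"travel": [0.323,-0.265,-0.587],"angular": [0,0,0],"gripper": 0.55},{"travel": [0.323,-0.265,-0.587],"angular": [0,0,0],"gripper": 0.55},{"travel": [0.323,-0.265,-0.587],"angular": [0,0,0],"gripper": 0.55},{"travel": [0.323,-0.265,-0.587],"angular": [0,0,0],"gripper": 0.55},{"travel": [0.323,-0.265,-0.587],"angular": [0,0,0],"gripper": 0.55},{"travel": [0.323,-0.265,-0.587],"angular": [0,0,0],"gripper": 0.55},{"travel": [0.323,-0.265,-0.587],"angular": [0,0,0],"gripper": 0.55}]}}

```text
t: 3.7
tool_pos: [0.6308, -0.0024, 0.1143]
tool_rot: [-2.223, -2.209, 0.01]
contact_force: [-0.5, 1.0, 0.2]
opening: 0.0468
grip_force: 0.0
```

```bash
cat > go.py <<'E'
# go.py x y z phi : fractions from the present pose
import sys
from h import *
from station import ctrl
o=ctrl.get_obs(); a=[float(v) for v in sys.argv[1:]]
T=R.from_rotvec(o["tool_rot"]); np.set_printoptions(precision=4,suppress=True)
G=R.from_euler("z",a[3])*R.from_matrix(np.array([[0,1,0],[1,0,0],[0,0,-1.]]))
print(round(o["t"],2),"pos",o["tool_pos"],"phi",np.arctan2(*T.as_matrix()[1::-1,1]),"travel",(np.array(a[:3])-o["tool_pos"])/.6,"ang",(G*T.inv()).as_rotvec()/(np.pi/4),"open",round(o["opening"],4),"F",o["contact_force"])
E
python3 go.py .634 0 .12 0
python3 look.py w3
python3 - <<'E'
from h import *
r=pickle.load(open("w3.pkl","rb")); h=cv2.cvtColor(r["img"],cv2.COLOR_RGB2HSV).astype(int)
m=((abs(h[...,0]-107)<12)&(h[...,1]>130)).astype(np.uint8)
n,l,s,c=cv2.connectedComponentsWithStats(m)
for i in range(1,n):
    if s[i,4]>80:
        ps=np.argwhere(l==i)[:,::-1]; P=plane(r,ps,.012,True)[:,:2].astype(np.float32); print(s[i],plane(r,c[i],.012,True),cv2.minAreaRect(P))
E
```

```text
3.7 pos [ 0.6308 -0.0024  0.1143] phi -0.00653451730273328 travel [0.0053 0.0039 0.0094] ang [-0.0007 -0.0126  0.0083] open 0.0468 F [-0.4842  0.9792  0.2087]
3.75 [ 0.6318 -0.0013  0.1175] [-2.2243 -2.2121  0.0058] [-0.1197  0.1646  1.6881 -0.0001  1.2947 -0.1142] 309.70691628693146 313.42495025848393 201.1013426421547 cam (array([0.6334, 0.062 , 0.256 ]), array([[-0.0117, -0.2593, -0.9657]]))
[   67     0   161   115 15191] [[0.48038056 0.13457664 0.012     ]] ((0.4704285264015198, 0.1548755019903183), (0.17246273159980774, 0.13146182894706726), 5.530572891235352)
[576 175  23  38 437] [[0.93126309 0.00417105 0.012     ]] ((0.9319971799850464, 0.003735145553946495), (0.0366419292986393, 0.04264445602893829), 2.585812568664551)
[308 186  24  36 827] [[ 0.63556257 -0.00580924  0.012     ]] ((0.6354827880859375, -0.0057953521609306335), (0.029742376878857613, 0.019059360027313232), 89.8243179321289)
[543 309  23  36 211] [[ 0.94060397 -0.17556784  0.012     ]] ((0.9421479105949402, -0.1735869199037552), (0.03593197464942932, 0.06871014088392258), 56.28254699707031)
```

{"api": "step_arm", "payload": {"targets": [{"travel": [0.006,0.004,-0.06],"angular": [0,0,0.008],"gripper": 0.55},{"travel": [0.006,0.004,-0.12],"angular": [0,0,0.008],"gripper": 0.55},{"travel": [0.006,0.004,-0.16],"angular": [0,0,0.008],"gripper": 0.55},{"travel": [0.006,0.004,-0.185],"angular": [0,0,0.008],"gripper": 0.55},{"travel": [0.006,0.004,-0.185],"angular": [0,0,0.008],"gripper": 0.55},{"travel": [0.006,0.004,-0.185],"angular": [0,0,0.008],"gripper": 0},{"travel": [0.006,0.004,-0.185],"angular": [0,0,0.008],"gripper": 0},{"travel": [0.006,0.004,-0.185],"angular": [0,0,0.008],"gripper": 0},{"travel": [0.006,0.004,-0.185],"angular": [0,0,0.008],"gripper": 0},{"travel": [0.006,0.004,-0.185],"angular": [0,0,0.008],"gripper": 0}], "squeeze": 30}}

```text
t: 4.75
tool_pos: [0.6384, 0.0035, 0.0121]
tool_rot: [2.214, 2.225, 0.003]
contact_force: [-3.1, -0.6, 6.3]
opening: 0.0
grip_force: 3.3
```

The fingers shut completely above the eraser, so the grasp was too high. I'll open, lift a little and look.

{"api": "step_arm", "payload": {"targets": [{"travel": [0,0,0.01],"angular": [0,0,0],"gripper": 0.2},{"travel": [0,0,0.06],"angular": [0,0,0],"gripper": 0.55},{"travel": [0,0,0.12],"angular": [0,0,0],"gripper": 0.55},{"travel": [0,0,0.18],"angular": [0,0,0],"gripper": 0.55},{"travel": [0,0,0.18],"angular": [0,0,0],"gripper": 0.55},{"travel": [0,0,0.18],"angular": [0,0,0],"gripper": 0.55}]}}

```text
t: 5.35
tool_pos: [0.6381, 0.0035, 0.1196]
tool_rot: [2.214, 2.225, 0.004]
contact_force: [-1.1, 0.1, -0.3]
opening: 0.047
grip_force: 0.0
```

```bash
python3 go.py .634 0 .12 0
python3 look.py w4
cat > er.py <<'E'
import sys
from h import *
r=pickle.load(open(sys.argv[1]+".pkl","rb")); h=cv2.cvtColor(r["img"],cv2.COLOR_RGB2HSV).astype(int)
m=((abs(h[...,0]-107)<12)&(h[...,1]>130)).astype(np.uint8)
n,l,s,c=cv2.connectedComponentsWithStats(m)
for i in range(1,n):
    if s[i,4]>200 and 200<c[i][0]<440:
        ps=np.argwhere(l==i)[:,::-1]; P=plane(r,ps,.012,True)[:,:2].astype(np.float32); print(s[i],plane(r,c[i],.012,True),cv2.minAreaRect(P))
E
python3 er.py w4
```

```text
5.35 pos [0.6381 0.0035 0.1196] phi 0.0049144496717921414 travel [-0.0069 -0.0059  0.0007] ang [ 0.0005  0.0049 -0.0063] open 0.047 F [-1.148   0.1394 -0.343 ]
5.4 [0.6369 0.0036 0.1175] [2.2159 2.2267 0.0003] [-0.1111  0.1722  1.6796  0.      1.2895 -0.116 ] 309.70691628693146 313.42495025848393 201.1013426421547 cam (array([0.638 , 0.068 , 0.2612]), array([[ 0.0046, -0.2602, -0.9655]]))
[305 192  23  34 747] [[ 0.6412556  -0.00541451  0.012     ]] ((0.6413462162017822, -0.005761731415987015), (0.02903139218688011, 0.01837845891714096), 89.8861083984375)
```

View pics/w4.png

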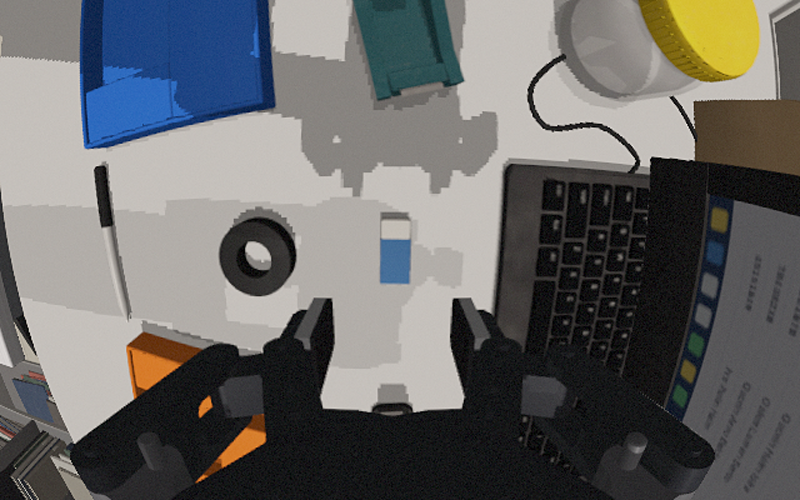

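The eraser is still flat, at picture position (395,248) between the fingers. I'll go 10 mm lower this time.

{"api": "step_arm", "payload": {"targets": [{"travel": [0.004,-0.002,-0.06],"angular": [0,0,0],"gripper": 0.5},{"travel": [0.004,-0.002,-0.12],"angular": [0,0,0],"gripper": 0.5},{"travel": [0.004,-0.002,-0.16],"angular": [0,0,0],"gripper": 0.5},{"travel": [0.004,-0.002,-0.195],"angular": [0,0,0],"gripper": 0.5},{"travel": [0.004,-0.002,-0.197],"angular": [0,0,0],"gripper": 0.5},{"travel": [0.004,-0.002,-0.197],"angular": [0,0,0],"gripper": 0.3},{"travel": [0.004,-0.002,-0.197],"angular": [0,0,0],"gripper": 0.15},{"travel": [0.004,-0.002,-0.197],"angular": [0,0,0],"gripper": 0.15},{"travel": [0.004,-0.002,-0.197],"angular": [0,0,0],"gripper": 0.15},{"travel": [0.004,-0.002,-0.197],"angular": [0,0,0],"gripper": 0.15}], "squeeze": 30}}

```text
t: 6.4
tool_pos: [0.6404, 0.0022, 0.0003]
tool_rot: [2.215, 2.226, 0.002]
contact_force: [-0.5, 0.2, 10.4]
opening: 0.0192
grip_force: 35.8
```

{"api": "step_arm", "payload": {"targets": [{"travel": [0,0,0.05],"angular": [0,0,0],"gripper": 0.1},{"travel": [0,0,0.1],"angular": [0,0,0],"gripper": 0.1},{"travel": [-0.05,-0.05,0.18],"angular": [0,0,-0.06],"gripper": 0.1},{"travel": [-0.1,-0.1,0.2],"angular": [0,0,-0.12],"gripper": 0.1},{"travel": [-0.16,-0.15,0.2],"angular": [0,0,-0.18],"gripper": 0.1},{"travel": [-0.22,-0.2,0.2],"angular": [0,0,-0.245],"gripper": 0.1},{"travel": [-0.28,-0.25,0.2],"angular": [0,0,-0.245],"gripper": 0.1},{"travel": [-0.325,-0.292,0.2],"angular": [0,0,-0.245],"gripper": 0.1},{"travel": [-0.325,-0.292,0.2],"angular": [0,0,-0.245],"gripper": 0.1},{"travel": [-0.325,-0.292,0.2],"angular": [0,0,-0.245],"gripper": 0.1}]}}

```text
t: 7.4
tool_pos: [0.4433, -0.1726, 0.1177]
tool_rot: [-2.42, -2.0, 0.001]
contact_force: [-0.2, 0.1, -0.4]
opening: 0.0193
grip_force: 30.8
```

```bash
python3 go.py .4456 -.1729 .0065 -.1925
```

```text
7.4 pos [ 0.4433 -0.1726  0.1177] phi -0.18940541296433985 travel [ 0.0039 -0.0004 -0.1854] ang [-0.0021 -0.0024 -0.0039] open 0.0193 F [-0.1557  0.0618 -0.4296]
```

Next I'll lower, release, rise and look.

{"api": "step_arm", "payload": {"targets": [{"travel": [0.002,0,-0.06],"angular": [0,0,0],"gripper": 0.1},{"travel": [0.002,0,-0.11],"angular": [0,0,0],"gripper": 0.1},{"travel": [0.002,0,-0.15],"angular": [0,0,0],"gripper": 0.1},{"travel": [0.002,0,-0.175],"angular": [0,0,0],"gripper": 0.1},{"travel": [0.002,0,-0.185],"angular": [0,0,0],"gripper": 0.1},{"travel": [0.002,0,-0.187],"angular": [0,0,0],"gripper": 0.1},{"travel": [0.002,0,-0.187],"angular": [0,0,0],"gripper": 0.1},{"travel": [0.002,0,-0.187],"angular": [0,0,0],"gripper": 0.38},{"travel": [0.002,0,-0.187],"angular": [0,0,0],"gripper": 0.38},{"travel": [0.002,0,-0.187],"angular": [0,0,0],"gripper": 0.38}]}}

```text
t: 8.4
tool_pos: [0.4462, -0.1731, 0.0079]
tool_rot: [2.419, 2.003, 0.001]
contact_force: [0.2, -0.2, 0.0]
opening: 0.0324
grip_force: 0.0
```

{"api": "step_arm", "payload": {"targets": [{"travel": [0,0,0.05],"angular": [0,0,0],"gripper": 0.38},{"travel": [0,0,0.11],"angular": [0,0,0],"gripper": 0.5},{"travel": [0,0,0.18],"angular": [0,0,0],"gripper": 0.5},{"travel": [0,-0.05,0.25],"angular": [0,0,0],"gripper": 0.7},{"travel": [0,-0.1,0.28],"angular": [0,0,0],"gripper": 0.7},{"travel": [0,-0.15,0.28],"angular": [0,0,0],"gripper": 0.7},{"travel": [0,-0.2,0.28],"angular": [0,0,0],"gripper": 0.7},{"travel": [0,-0.2,0.28],"angular": [0,0,0],"gripper": 0.7},{"travel": [0,-0.2,0.28],"angular": [0,0,0],"gripper": 0.7}]}}

```text
t: 9.3
tool_pos: [0.4454, -0.293, 0.1751]
tool_rot: [-2.421, -2.002, -0.0]
contact_force: [0.1, 0.7, 0.2]
opening: 0.0599
grip_force: 0.0
```

```bash
python3 look.py w5
python3 - <<'E'
from fit import *
r=pickle.load(open("w5.pkl","rb")); h=cv2.cvtColor(r["img"],cv2.COLOR_RGB2HSV).astype(int)
m=((abs(h[...,0]-107)<12)&(h[...,1]>110)).astype(np.uint8)
n,l,s,c=cv2.connectedComponentsWithStats(m)
for i in range(1,n):
    if s[i,4]>80: print(s[i],plane(r,c[i],.016,True))
print("tray uv",proj(r,place(boxpts(TRAY[0]),[.477,-.179,-.1925]),True)[1::2].round()*1.25)
E
```

```text
9.35 [ 0.4454 -0.2924  0.1749] [-2.4195 -2.0029 -0.0004] [-0.7208 -0.127   1.8833  0.0003  1.3859 -0.533 ] 309.70691628693146 313.42495025848393 201.1013426421547 cam (array([ 0.4584, -0.2298,  0.3168]), array([[-0.0492, -0.2547, -0.9658]]))
[625  22  15  65 352] [[ 0.97526025 -0.16481404  0.016     ]]
[281  59  22  32 612] [[ 0.44609449 -0.18195489  0.016     ]]
[628 207  12  75 300] [[ 0.99138254 -0.49985274  0.016     ]]
[623 270  12  26  96] [[ 1.00042994 -0.58298538  0.016     ]]
tray uv [[301.25 201.25]
 [303.75 -26.25]
 [503.75 202.5 ]
 [502.5  -23.75]]
```

View pics/w5.png

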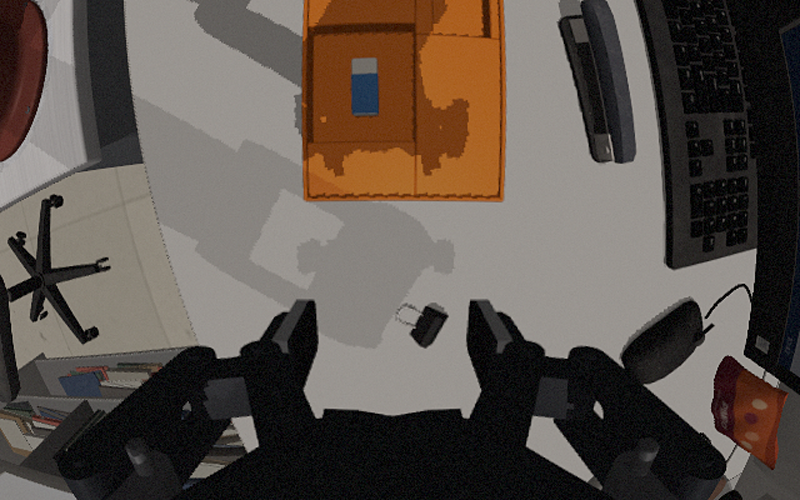

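The eraser lies flat in the trough at (365,88), in the middle. The clip body runs through (421,304), (447,312), (430,347) and (411,330), with the handle tip at about (397,314).

Run:
```python
from h import *
np.set_printoptions(precision=4,suppress=True)
r=pickle.load(open("w5.pkl","rb"))
P=plane(r,np.array([(421,304),(447,312),(430,347),(411,330)])*.8,.012,True)[:,:2]; H=plane(r,np.array([(397,314)])*.8,.003,True)[0,:2]
c=P.mean(0); print(P,c,"handle",H,"dir",np.arctan2(*(c-H)[::-1]),np.linalg.norm(c-H),"edge",np.arctan2(*(P[1]-P[2])[::-1]),np.linalg.norm(P[1]-P[2]))
# dark mask
h=cv2.cvtColor(r["img"],cv2.COLOR_RGB2GRAY); m=np.zeros_like(h); m[240:282,322:362]=h[240:282,322:362]<70
ps=np.argwhere(m)[:,::-1]; Q=plane(r,ps,.010,True)[:,:2]; print(len(ps),Q.mean(0),cv2.minAreaRect(Q.astype(np.float32)))
```

```text
[[ 0.4587 -0.3605]
 [ 0.4797 -0.3724]
 [ 0.46   -0.4037]
 [ 0.4461 -0.3834]] [ 0.4611 -0.38  ] handle [ 0.4363 -0.3698] dir -0.38855492591449137 0.026855618154261716 edge 1.0089995401812866 0.03698872416765208
564 [ 0.4612 -0.3834] ((0.4562629759311676, -0.3813228905200958), (0.03734400123357773, 0.032420914620161057), 52.33763122558594)
```

{"api": "step_arm", "payload": {"targets": [{"travel": [0.02,-0.08,-0.05],"angular": [0,0,0.2],"gripper": 0.8},{"travel": [0.028,-0.15,-0.12],"angular": [0,0,0.4],"gripper": 0.8},{"travel": [0.028,-0.15,-0.17],"angular": [0,0,0.6],"gripper": 0.8},{"travel": [0.028,-0.15,-0.17],"angular": [0,0,0.8],"gripper": 0.8},{"travel": [0.028,-0.15,-0.17],"angular": [0,0,1],"gripper": 0.8},{"travel": [0.028,-0.15,-0.17],"angular": [0,0,1],"gripper": 0.8},{"travel": [0.028,-0.15,-0.17],"angular": [0,0,1],"gripper": 0.8}]}}

```text
t: 10.05
tool_pos: [0.4626, -0.3816, 0.0729]
tool_rot: [-1.467, -2.777, -0.001]
contact_force: [0.2, -0.1, -0.5]
opening: 0.0686
grip_force: 0.0
```

{"api": "step_arm", "payload": {"targets": [{"travel": [0,0,0],"angular": [0,0,0.2],"gripper": 0.8},{"travel": [0,0,0],"angular": [0,0,0.45],"gripper": 0.8},{"travel": [0,0,0],"angular": [0,0,0.45],"gripper": 0.8},{"travel": [0,0,0],"angular": [0,0,0.45],"gripper": 0.8}]}}

```text
t: 10.45
tool_pos: [0.4627, -0.382, 0.0733]
tool_rot: [0.958, 2.992, 0.0]
contact_force: [-0.6, 0.3, 0.2]
opening: 0.0681
grip_force: 0.0
```

```bash
python3 go.py .462 -.383 .003 .95
```

```text
10.45 pos [ 0.4627 -0.382   0.0733] phi 0.9511609714377773 travel [-0.0011 -0.0017 -0.1171] ang [-0.      0.0002 -0.0015] open 0.0681 F [-0.6305  0.3464  0.1909]
```

{"api": "step_arm", "payload": {"targets": [{"travel": [-0.001,-0.002,-0.05],"angular": [0,0,0],"gripper": 0.8},{"travel": [-0.001,-0.002,-0.09],"angular": [0,0,0],"gripper": 0.8},{"travel": [-0.001,-0.002,-0.115],"angular": [0,0,0],"gripper": 0.8},{"travel": [-0.001,-0.002,-0.117],"angular": [0,0,0],"gripper": 0.8},{"travel": [-0.001,-0.002,-0.117],"angular": [0,0,0],"gripper": 0.5},{"travel": [-0.001,-0.002,-0.117],"angular": [0,0,0],"gripper": 0.25},{"travel": [-0.001,-0.002,-0.117],"angular": [0,0,0],"gripper": 0.25},{"travel": [-0.001,-0.002,-0.117],"angular": [0,0,0],"gripper": 0.25},{"travel": [-0.001,-0.002,-0.117],"angular": [0,0,0],"gripper": 0.25}], "squeeze": 25}}

```text
t: 11.35
tool_pos: [0.4628, -0.3851, 0.0047]
tool_rot: [0.957, 2.989, -0.002]
contact_force: [-0.4, -0.1, 5.6]
opening: 0.031
grip_force: 25.3
```

{"api": "step_arm", "payload": {"targets": [{"travel": [0,0,0.06],"angular": [0,0,0],"gripper": 0.2},{"travel": [0,0,0.13],"angular": [0,0,0],"gripper": 0.2},{"travel": [-0.007,0.07,0.2],"angular": [0,0,0.08],"gripper": 0.2},{"travel": [-0.014,0.14,0.2],"angular": [0,0,0.16],"gripper": 0.2},{"travel": [-0.014,0.21,0.2],"angular": [0,0,0.24],"gripper": 0.2},{"travel": [-0.014,0.28,0.2],"angular": [0,0,0.32],"gripper": 0.2},{"travel": [-0.014,0.35,0.2],"angular": [0,0,0.4],"gripper": 0.2},{"travel": [-0.014,0.42,0.2],"angular": [0,0,0.48],"gripper": 0.2},{"travel": [-0.014,0.49,0.2],"angular": [0,0,0.56],"gripper": 0.2},{"travel": [-0.014,0.56,0.2],"angular": [0,0,0.64],"gripper": 0.2}]}}

```text
t: 12.35
tool_pos: [0.4529, -0.0464, 0.1229]
tool_rot: [0.18, 3.136, -0.0]
contact_force: [-0.1, -0.1, 0.0]
opening: 0.0311
grip_force: 25.0
```

```bash
python3 go.py .4544 .1808 .12 1.67
```

```text
12.35 pos [ 0.4529 -0.0464  0.1229] phi 1.455947303448437 travel [ 0.0025  0.3787 -0.0048] ang [0.     0.0004 0.2725] open 0.0311 F [-0.074  -0.0623  0.0441]
```

{"api": "step_arm", "payload": {"targets": [{"travel": [0.002,0.07,0],"angular": [0,0,0.08],"gripper": 0.2},{"travel": [0.002,0.14,0],"angular": [0,0,0.16],"gripper": 0.2},{"travel": [0.002,0.21,0],"angular": [0,0,0.24],"gripper": 0.2},{"travel": [0.002,0.28,0],"angular": [0,0,0.272],"gripper": 0.2},{"travel": [0.002,0.34,0],"angular": [0,0,0.272],"gripper": 0.2},{"travel": [0.002,0.379,0],"angular": [0,0,0.272],"gripper": 0.2},{"travel": [0.002,0.379,0],"angular": [0,0,0.272],"gripper": 0.2},{"travel": [0.002,0.379,0],"angular": [0,0,0.272],"gripper": 0.2}]}}

```text
t: 13.15
tool_pos: [0.4543, 0.1794, 0.1226]
tool_rot: [0.154, -3.137, 0.001]
contact_force: [-0.5, -0.3, 0.2]
opening: 0.0312
grip_force: 25.0
```

```bash
python3 go.py .4544 .1808 .009 1.67
```

```text
13.15 pos [0.4543 0.1794 0.1226] phi 1.6686469232672236 travel [ 0.0002  0.0024 -0.1894] ang [ 0.0008 -0.0006  0.0017] open 0.0312 F [-0.5034 -0.2569  0.2037]
```

{"api": "step_arm", "payload": {"targets": [{"travel": [0,0.002,-0.06],"angular": [0,0,0],"gripper": 0.2},{"travel": [0,0.002,-0.11],"angular": [0,0,0],"gripper": 0.2},{"travel": [0,0.002,-0.15],"angular": [0,0,0],"gripper": 0.2},{"travel": [0,0.002,-0.178],"angular": [0,0,0],"gripper": 0.2},{"travel": [0,0.002,-0.189],"angular": [0,0,0],"gripper": 0.2},{"travel": [0,0.002,-0.189],"angular": [0,0,0],"gripper": 0.2},{"travel": [0,0.002,-0.189],"angular": [0,0,0],"gripper": 0.5},{"travel": [0,0.002,-0.189],"angular": [0,0,0],"gripper": 0.5},{"travel": [0,0.002,-0.189],"angular": [0,0,0],"gripper": 0.5}]}}

```text
t: 14.05
tool_pos: [0.4551, 0.1804, 0.01]
tool_rot: [-0.151, 3.137, 0.0]
contact_force: [-0.7, -0.1, 0.7]
opening: 0.043
grip_force: 0.0
```

{"api": "step_arm", "payload": {"targets": [{"travel": [0,0,0.05],"angular": [0,0,0],"gripper": 0.5},{"travel": [0,0,0.11],"angular": [0,0,0],"gripper": 0.5},{"travel": [0,0,0.18],"angular": [0,0,-0.1],"gripper": 0.6},{"travel": [0,0.05,0.24],"angular": [0,0,-0.25],"gripper": 0.6},{"travel": [0,0.1,0.3],"angular": [0,0,-0.4],"gripper": 0.6},{"travel": [0,0.1,0.35],"angular": [0,0,-0.6],"gripper": 0.6},{"travel": [0,0.1,0.35],"angular": [0,0,-0.8],"gripper": 0.6},{"travel": [0,0.1,0.35],"angular": [0,0,-1],"gripper": 0.6},{"travel": [0,0.1,0.35],"angular": [0,0,-1],"gripper": 0.6}]}}

```text
t: 14.95
tool_pos: [0.4547, 0.2407, 0.22]
tool_rot: [1.061, 2.956, 0.001]
contact_force: [0.3, 0.4, 0.4]
opening: 0.0511
grip_force: 0.0
```

{"api": "step_arm", "payload": {"targets": [{"travel": [0,0,0],"angular": [0,0,-0.2],"gripper": 0.6},{"travel": [0,0,0],"angular": [0,0,-0.4],"gripper": 0.6},{"travel": [0,0,0],"angular": [0,0,-0.6],"gripper": 0.6},{"travel": [0,0,0],"angular": [0,0,-0.8],"gripper": 0.6},{"travel": [0,0,0],"angular": [0,0,-1],"gripper": 0.6},{"travel": [0,0,0],"angular": [0,0,-1],"gripper": 0.6},{"travel": [0,0,0],"angular": [0,0,-1],"gripper": 0.6}]}}

```text
t: 15.65
tool_pos: [0.4545, 0.2404, 0.2192]
tool_rot: [-2.109, -2.328, 0.001]
contact_force: [-0.4, -0.2, -0.3]
opening: 0.0514
grip_force: 0.0
```

```bash
python3 look.py w6
```

```text
15.7 [0.4545 0.2405 0.2192] [-2.1084 -2.3288  0.0006] [ 0.3419 -0.2087  1.8799 -0.      1.4707  0.2426] 309.70691628693146 313.42495025848393 201.1013426421547 cam (array([0.4488, 0.3046, 0.3608]), array([[ 0.0249, -0.2587, -0.9656]]))
```

View pics/w6.png

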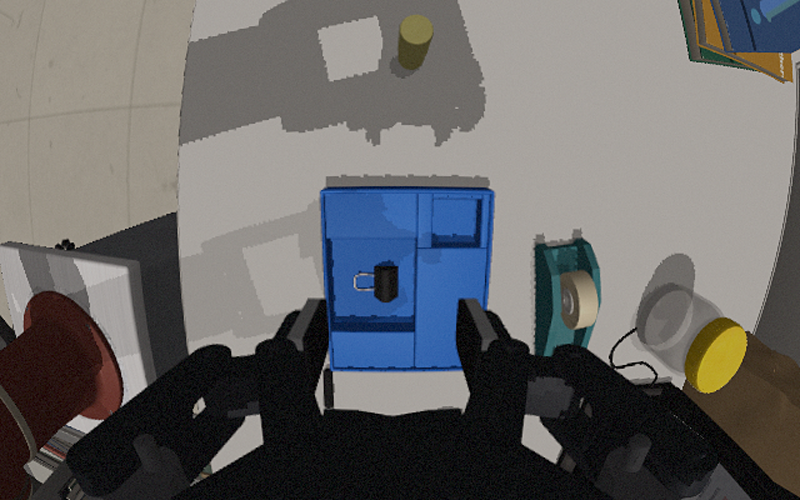

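The clip lies flat in the trough, centred near (376,282). The glue stick top is at about (416,22).

```bash
python3 - <<'E'
from h import *
r=pickle.load(open("w6.pkl","rb")); print(plane(r,np.array([[416,23]])*.8,.091,True)[:,:2]); print(proj(r,[[.4565,.3932,.091],[.4565,.3932,0]],True)*1.25)
E
python3 go.py .4565 .392 .16 .1; python3 go.py .4565 .392 .04 .1
```

```text
[[0.45611988 0.39752651]]
[[415.97157264  28.60599589]
 [410.11149951  57.7352064 ]]
15.7 pos [0.4545 0.2405 0.2192] phi 0.09924442904321198 travel [ 0.0034  0.2526 -0.0987] ang [ 0.0002 -0.0005  0.001 ] open 0.0513 F [-0.2486  1.1466  0.3085]
15.7 pos [0.4545 0.2405 0.2192] phi 0.09924442904321198 travel [ 0.0034  0.2526 -0.2987] ang [ 0.0002 -0.0005  0.001 ] open 0.0513 F [-0.2486  1.1466  0.3085]
```

{"api": "step_arm", "payload": {"targets": [{"travel": [0.003,0.06,-0.02],"angular": [0,0,0],"gripper": 0.85},{"travel": [0.003,0.13,-0.06],"angular": [0,0,0],"gripper": 0.85},{"travel": [0.003,0.2,-0.09],"angular": [0,0,0],"gripper": 0.85},{"travel": [0.003,0.257,-0.1],"angular": [0,0,0],"gripper": 0.85},{"travel": [0.003,0.257,-0.12],"angular": [0,0,0],"gripper": 0.85},{"travel": [0.003,0.257,-0.18],"angular": [0,0,0],"gripper": 0.85},{"travel": [0.003,0.257,-0.24],"angular": [0,0,0],"gripper": 0.85},{"travel": [0.003,0.257,-0.28],"angular": [0,0,0],"gripper": 0.85},{"travel": [0.003,0.257,-0.295],"angular": [0,0,0],"gripper": 0.85},{"travel": [0.003,0.257,-0.295],"angular": [0,0,0],"gripper": 0.85}]}}

```text
t: 16.7
tool_pos: [0.4556, 0.3935, 0.0409]
tool_rot: [-2.111, -2.326, 0.005]
contact_force: [0.3, 0.2, -0.0]
opening: 0.0727
grip_force: 0.0
```

{"api": "step_arm", "payload": {"targets": [{"travel": [0,0,0],"angular": [0,0,0],"gripper": 0.5},{"travel": [0,0,0],"angular": [0,0,0],"gripper": 0.2},{"travel": [0,0,0],"angular": [0,0,0],"gripper": 0.2},{"travel": [0,0,0],"angular": [0,0,0],"gripper": 0.2},{"travel": [0,0,0],"angular": [0,0,0],"gripper": 0.2},{"travel": [0,0,0],"angular": [0,0,0],"gripper": 0.2}], "squeeze": 30}}

```text
t: 17.3
tool_pos: [0.4573, 0.3954, 0.044]
tool_rot: [2.111, 2.326, 0.003]
contact_force: [-0.8, -0.3, 6.4]
opening: 0.0243
grip_force: 30.4
```

```bash
python3 go.py .4565 .392 .16 .1; python3 -c "
import numpy as np
c,s=np.cos(-.1925),np.sin(-.1925);print(.477+c*.044-s*.06,-.179+s*.044+c*.06)"
```

```text
17.3 pos [0.4573 0.3954 0.044 ] phi 0.0968713936395983 travel [-0.0013 -0.0056  0.1933] ang [-0.0015  0.0024  0.004 ] open 0.0243 F [-0.7818 -0.3215  6.3984]
0.5316660756322357 -0.12852604458762235
```

{"api": "step_arm", "payload": {"targets": [{"travel": [0,0,0.06],"angular": [0,0,0],"gripper": 0.15},{"travel": [0,0,0.13],"angular": [0,0,0],"gripper": 0.15},{"travel": [0.01,-0.06,0.19],"angular": [0,0,0],"gripper": 0.15},{"travel": [0.02,-0.12,0.2],"angular": [0,0,0],"gripper": 0.15},{"travel": [0.03,-0.18,0.2],"angular": [0,0,0],"gripper": 0.15},{"travel": [0.04,-0.24,0.2],"angular": [0,0,0],"gripper": 0.15},{"travel": [0.05,-0.3,0.2],"angular": [0,0,0],"gripper": 0.15},{"travel": [0.06,-0.37,0.2],"angular": [0,0,0],"gripper": 0.15},{"travel": [0.07,-0.44,0.2],"angular": [0,0,0],"gripper": 0.15},{"travel": [0.08,-0.51,0.2],"angular": [0,0,0],"gripper": 0.15}]}}

```text
t: 18.3
tool_pos: [0.5041, 0.0872, 0.1622]
tool_rot: [-2.111, -2.327, 0.0]
contact_force: [0.4, 0.0, 0.2]
opening: 0.024
grip_force: 30.0
```

```bash
python3 go.py .5317 -.1285 .164 .1
```

```text
18.3 pos [0.5041 0.0872 0.1622] phi 0.09716425488840792 travel [ 0.046  -0.3596  0.0031] ang [ 0.     -0.0003  0.0036] open 0.024 F [0.3705 0.037  0.1846]
```

{"api": "step_arm", "payload": {"targets": [{"travel": [0.01,-0.07,0],"angular": [0,0,0],"gripper": 0.15},{"travel": [0.02,-0.14,0],"angular": [0,0,0],"gripper": 0.15},{"travel": [0.03,-0.21,0],"angular": [0,0,0],"gripper": 0.15},{"travel": [0.04,-0.28,0],"angular": [0,0,0],"gripper": 0.15},{"travel": [0.046,-0.33,0],"angular": [0,0,0],"gripper": 0.15},{"travel": [0.046,-0.357,0],"angular": [0,0,0],"gripper": 0.15},{"travel": [0.046,-0.357,0],"angular": [0,0,0],"gripper": 0.15},{"travel": [0.046,-0.357,0],"angular": [0,0,0],"gripper": 0.15}]}}

```text
t: 19.1
tool_pos: [0.5317, -0.1247, 0.1621]
tool_rot: [-2.111, -2.325, -0.0]
contact_force: [-0.3, -0.1, -0.0]
opening: 0.0245
grip_force: 30.0
```

```bash
python3 go.py .5317 -.1285 .048 .1
```

```text
19.1 pos [ 0.5317 -0.1247  0.1621] phi 0.096748058999038 travel [ 0.     -0.0064 -0.1902] ang [-0.0013 -0.0009  0.0041] open 0.0245 F [-0.2921 -0.0893 -0.0163]
```

{"api": "step_arm", "payload": {"targets": [{"travel": [0,-0.006,-0.05],"angular": [0,0,0],"gripper": 0.15},{"travel": [0,-0.006,-0.1],"angular": [0,0,0],"gripper": 0.15},{"travel": [0,-0.006,-0.14],"angular": [0,0,0],"gripper": 0.15},{"travel": [0,-0.006,-0.17],"angular": [0,0,0],"gripper": 0.15},{"travel": [0,-0.006,-0.185],"angular": [0,0,0],"gripper": 0.15},{"travel": [0,-0.006,-0.192],"angular": [0,0,0],"gripper": 0.15},{"travel": [0,-0.006,-0.192],"angular": [0,0,0],"gripper": 0.15}]}}

```text
t: 19.8
tool_pos: [0.5326, -0.1282, 0.0483]
tool_rot: [2.109, 2.327, 0.001]
contact_force: [1.1, -0.1, -0.6]
opening: 0.0242
grip_force: 29.9
```

{"api": "step_arm", "payload": {"targets": [{"travel": [0,0,-0.003],"angular": [0,0,0],"gripper": 0.15},{"travel": [0,0,-0.003],"angular": [0,0,0],"gripper": 0.15},{"travel": [0,0,-0.003],"angular": [0,0,0],"gripper": 0.4},{"travel": [0,0,-0.003],"angular": [0,0,0],"gripper": 0.6},{"travel": [0,0,-0.003],"angular": [0,0,0],"gripper": 0.6},{"travel": [0,0,0.06],"angular": [0,0,0],"gripper": 0.7},{"travel": [0,0,0.13],"angular": [0,0,0],"gripper": 0.8},{"travel": [0,0,0.2],"angular": [0,0,0.1],"gripper": 0.95},{"travel": [0.02,0.05,0.25],"angular": [0,0,0.17],"gripper": 0.95},{"travel": [0.04,0.1,0.25],"angular": [0,0,0.17],"gripper": 0.95}]}}

```text
t: 20.8
tool_pos: [0.5594, -0.0697, 0.204]
tool_rot: [1.946, 2.453, 0.007]
contact_force: [0.8, -0.0, 0.9]
opening: 0.081
grip_force: 0.0
```

```bash
python3 go.py .6404 .1 .2 .235
```

```text
20.8 pos [ 0.5594 -0.0697  0.204 ] phi 0.22916357075988472 travel [ 0.1351  0.2828 -0.0067] ang [0.0036 0.014  0.0075] open 0.081 F [ 0.8438 -0.0122  0.9211]
```

{"api": "step_arm", "payload": {"targets": [{"travel": [0.03,0.07,0],"angular": [0,0,0],"gripper": 0.95},{"travel": [0.06,0.14,0],"angular": [0,0,0],"gripper": 0.95},{"travel": [0.09,0.21,0],"angular": [0,0,0],"gripper": 0.95},{"travel": [0.12,0.25,0],"angular": [0,0,0],"gripper": 0.95},{"travel": [0.135,0.25,0],"angular": [0,0,0],"gripper": 0.95},{"travel": [0.135,0.25,0],"angular": [0,0,0],"gripper": 0.95},{"travel": [0.135,0.25,0],"angular": [0,0,0],"gripper": 0.95}]}}

```text
t: 21.5
tool_pos: [0.6366, 0.08, 0.1969]
tool_rot: [-1.952, -2.461, 0.002]
contact_force: [-0.5, -0.3, 1.1]
opening: 0.0815
grip_force: 0.0
```

```bash
python3 look.py w7
python3 - <<'E'
from fit import *
np.set_printoptions(precision=4,suppress=True)
r=pickle.load(open("w7.pkl","rb")); im=cv2.resize(r["img"][:,:,::-1],(800,500),interpolation=cv2.INTER_CUBIC)
draw(im,r,[(-.026,.026,-.07,.07,0,.052)],[.6404,.1692,.235],True,np.zeros(2),1.25)
cv2.imwrite("pics/w7.png",im)
E
```

```text
21.55 [0.6365 0.0798 0.197 ] [-1.953  -2.4601  0.0012] [ 0.009   0.114   1.6058 -0.0003  1.4227 -0.2198] 309.70691628693146 313.42495025848393 201.1013426421547 cam (array([0.6226, 0.1428, 0.3385]), array([[ 0.0578, -0.2534, -0.9656]]))
```

View pics/w7.png

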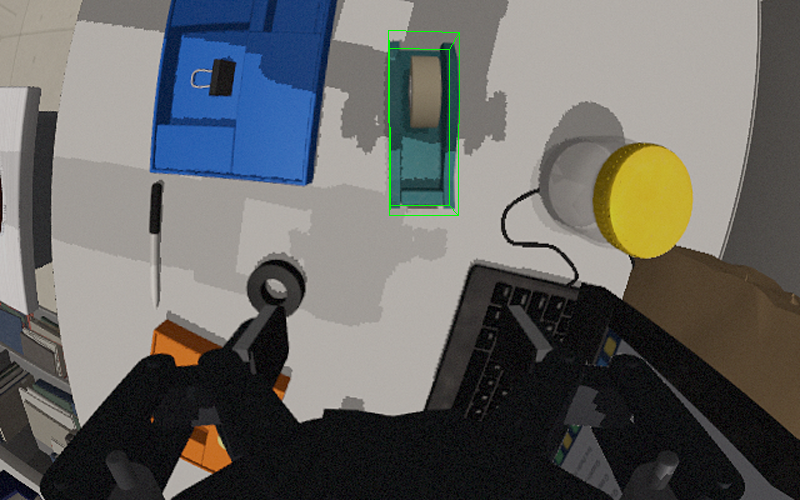

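The dispenser fits the drawn box within 2 mm: left edge 390, right edge 457, bottom end about 210. I'll grasp it at the middle.

{"api": "step_arm", "payload": {"targets": [{"travel": [0.005,0.07,0],"angular": [0,0,0.005],"gripper": 1},{"travel": [0.005,0.13,-0.02],"angular": [0,0,0.005],"gripper": 1},{"travel": [0.005,0.148,-0.06],"angular": [0,0,0.005],"gripper": 1},{"travel": [0.005,0.148,-0.1],"angular": [0,0,0.005],"gripper": 1},{"travel": [0.005,0.148,-0.15],"angular": [0,0,0.005],"gripper": 1},{"travel": [0.005,0.148,-0.2],"angular": [0,0,0.005],"gripper": 1},{"travel": [0.005,0.148,-0.25],"angular": [0,0,0.005],"gripper": 1},{"travel": [0.005,0.148,-0.285],"angular": [0,0,0.005],"gripper": 1},{"travel": [0.005,0.148,-0.298],"angular": [0,0,0.005],"gripper": 1},{"travel": [0.005,0.148,-0.298],"angular": [0,0,0.005],"gripper": 1}]}}

```text
t: 22.55
tool_pos: [0.6389, 0.1687, 0.0173]
tool_rot: [-1.947, -2.463, 0.003]
contact_force: [-0.7, 0.3, 0.0]
opening: 0.0856
grip_force: 0.0
```

{"api": "step_arm", "payload": {"targets": [{"travel": [0,0,0],"angular": [0,0,0],"gripper": 0.75},{"travel": [0,0,0],"angular": [0,0,0],"gripper": 0.45},{"travel": [0,0,0],"angular": [0,0,0],"gripper": 0.45},{"travel": [0,0,0],"angular": [0,0,0],"gripper": 0.45},{"travel": [0,0,0],"angular": [0,0,0],"gripper": 0.45},{"travel": [0,0,0],"angular": [0,0,0],"gripper": 0.45}], "squeeze": 90}}

```text
t: 23.15
tool_pos: [0.6416, 0.1699, 0.021]
tool_rot: [1.945, 2.464, 0.003]
contact_force: [-0.9, -1.4, 6.7]
opening: 0.0507
grip_force: 98.3
```

```bash
python3 go.py .4456 -.1729 .164 -.1925; python3 go.py .4425 .1796 .1 .103
```

```text
23.15 pos [0.6416 0.1699 0.021 ] phi 0.23427003838864213 travel [-0.3266 -0.5713  0.2383] ang [ 0.0007  0.0041 -0.5434] open 0.0507 F [-0.8902 -1.3987  6.6911]
23.15 pos [0.6416 0.1699 0.021 ] phi 0.23427003838864213 travel [-0.3318  0.0162  0.1317] ang [ 0.0001  0.0042 -0.1671] open 0.0507 F [-0.8902 -1.3987  6.6911]
```

{"api": "step_arm", "payload": {"targets": [{"travel": [0,0,0.02],"angular": [0,0,0],"gripper": 0.4},{"travel": [0,0,0.05],"angular": [0,0,0],"gripper": 0.4},{"travel": [0,0,0.1],"angular": [0,0,0],"gripper": 0.4},{"travel": [0,0,0.16],"angular": [0,0,0],"gripper": 0.4},{"travel": [0,0,0.22],"angular": [0,0,0],"gripper": 0.4},{"travel": [0,0,0.25],"angular": [0,0,0],"gripper": 0.4},{"travel": [0,0,0.25],"angular": [0,0,0],"gripper": 0.4},{"travel": [0,0,0.25],"angular": [0,0,0],"gripper": 0.4}]}}

```text
t: 23.95
tool_pos: [0.6392, 0.1697, 0.1672]
tool_rot: [-1.946, -2.465, 0.002]
contact_force: [-0.5, 0.3, -6.8]
opening: 0.0504
grip_force: 97.4
```

```bash
python3 look.py s1 side
python3 - <<'E'
from fit import *
r=pickle.load(open("s1.pkl","rb")); c=proj(r,[[.64,.17,.2]])[0]; print(c); x,y=c.astype(int)
a=r["img"][y-60:y+60,x-80:x+80,::-1]; x2,y2=proj(r,[[.477,-.179,.03]])[0].astype(int); b=r["img"][y2-60:y2+60,x2-80:x2+80,::-1]
cv2.imwrite("pics/s1.png",cv2.resize(np.vstack([a,b])[:,:],(800,600)) if 0 else cv2.resize(np.hstack([a,b]),(800,300),interpolation=cv2.INTER_CUBIC))
E
```

```text
24.0 [0.6384 0.1695 0.1656] [-1.9448 -2.4633  0.0051] [ 0.147   0.1836  1.5822  0.      1.3802 -0.0872] 400.0326381829013 328.75031595006465 204.58540014826258 cam (array([ 0.3801, -0.9824,  0.6026]), array([[ 0.1353,  0.8652, -0.4828]]))
[353.16768117 133.55501254]
```

View pics/s1.png

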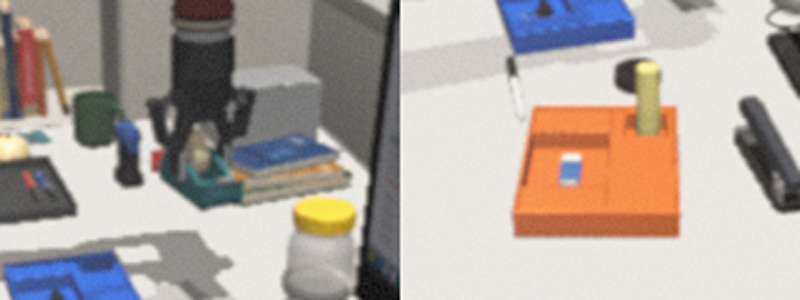

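The dispenser hangs level (weight about 7 N), and the glue stick stands in the well of the orange tray. Carrying the dispenser over.

{"api": "step_arm", "payload": {"targets": [{"travel": [-0.02,-0.03,0],"angular": [0,0,-0.03],"gripper": 0.4},{"travel": [-0.05,-0.08,0],"angular": [0,0,-0.08],"gripper": 0.4},{"travel": [-0.08,-0.14,0],"angular": [0,0,-0.14],"gripper": 0.4},{"travel": [-0.12,-0.2,0],"angular": [0,0,-0.2],"gripper": 0.4},{"travel": [-0.155,-0.265,0],"angular": [0,0,-0.265],"gripper": 0.4},{"travel": [-0.19,-0.33,0],"angular": [0,0,-0.33],"gripper": 0.4},{"travel": [-0.225,-0.395,0],"angular": [0,0,-0.39],"gripper": 0.4},{"travel": [-0.26,-0.46,0],"angular": [0,0,-0.45],"gripper": 0.4},{"travel": [-0.29,-0.51,0],"angular": [0,0,-0.5],"gripper": 0.4},{"travel": [-0.31,-0.545,0],"angular": [0,0,-0.53],"gripper": 0.4}]}}

```text
t: 25.0
tool_pos: [0.4511, -0.1582, 0.1654]
tool_rot: [-2.414, -2.004, 0.004]
contact_force: [0.2, 0.2, -6.6]
opening: 0.0508
grip_force: 97.3
```

{"api": "step_arm", "payload": {"targets": [{"travel": [-0.008,-0.015,0],"angular": [0,0,-0.013],"gripper": 0.4},{"travel": [-0.013,-0.026,0],"angular": [0,0,-0.013],"gripper": 0.4},{"travel": [-0.013,-0.026,0],"angular": [0,0,-0.013],"gripper": 0.4},{"travel": [-0.013,-0.026,0],"angular": [0,0,-0.013],"gripper": 0.4}]}}

```text
t: 25.4
tool_pos: [0.4464, -0.172, 0.1679]
tool_rot: [-2.422, -1.998, -0.0]
contact_force: [0.3, 0.2, -5.8]
opening: 0.0505
grip_force: 97.3
```

```bash
python3 go.py .4456 -.1715 .048 -.1925
```

```text
25.4 pos [ 0.4464 -0.172   0.1679] phi -0.19129917444103012 travel [-0.0013  0.0008 -0.1998] ang [-0.0014 -0.0008 -0.0015] open 0.0505 F [ 0.3482  0.2081 -5.7803]
```

{"api": "step_arm", "payload": {"targets": [{"travel": [-0.001,0,-0.04],"angular": [0,0,0],"gripper": 0.4},{"travel": [-0.001,0,-0.09],"angular": [0,0,0],"gripper": 0.4},{"travel": [-0.001,0,-0.13],"angular": [0,0,0],"gripper": 0.4},{"travel": [-0.001,0,-0.16],"angular": [0,0,0],"gripper": 0.4},{"travel": [-0.001,0,-0.18],"angular": [0,0,0],"gripper": 0.4},{"travel": [-0.001,0,-0.192],"angular": [0,0,0],"gripper": 0.4},{"travel": [-0.001,0,-0.197],"angular": [0,0,0],"gripper": 0.4},{"travel": [-0.001,0,-0.199],"angular": [0,0,0],"gripper": 0.4},{"travel": [-0.001,0,-0.199],"angular": [0,0,0],"gripper": 0.4}]}}

```text
t: 26.3
tool_pos: [0.4463, -0.1731, 0.0499]
tool_rot: [2.423, 1.997, 0.001]
contact_force: [0.1, 0.9, -6.0]
opening: 0.0506
grip_force: 97.3
```

{"api": "step_arm", "payload": {"targets": [{"travel": [0,0.002,-0.003],"angular": [0,0,0],"gripper": 0.4},{"travel": [0,0.002,-0.005],"angular": [0,0,0],"gripper": 0.4},{"travel": [0,0.002,-0.005],"angular": [0,0,0],"gripper": 0.4}]}}

```text
t: 26.6
tool_pos: [0.4461, -0.1718, 0.0469]
tool_rot: [2.424, 1.997, 0.001]
contact_force: [-0.3, 1.1, -1.5]
opening: 0.0504
grip_force: 97.6
```

Now partly supported. I'll release, rise and head to the stapler.

{"api": "step_arm", "payload": {"targets": [{"travel": [0,0,-0.001],"angular": [0,0,0],"gripper": 0.4},{"travel": [0,0,-0.001],"angular": [0,0,0],"gripper": 0.8},{"travel": [0,0,-0.001],"angular": [0,0,0],"gripper": 0.8},{"travel": [0,0,-0.001],"angular": [0,0,0],"gripper": 0.8},{"travel": [0,0,0.04],"angular": [0,0,0],"gripper": 0.8},{"travel": [0,0,0.1],"angular": [0,0,0],"gripper": 0.8},{"travel": [0,0,0.17],"angular": [0,0,0],"gripper": 0.8},{"travel": [0,0,0.24],"angular": [0,0,0.1],"gripper": 0.8},{"travel": [0.06,-0.03,0.3],"angular": [0,0,0.25],"gripper": 0.8},{"travel": [0.12,-0.06,0.3],"angular": [0,0,0.36],"gripper": 0.8}]}}

```text
t: 27.6
tool_pos: [0.5209, -0.2093, 0.2337]
tool_rot: [2.105, 2.315, 0.004]
contact_force: [0.4, -0.8, 1.2]
opening: 0.0682
grip_force: 0.0
```

```bash
python3 go.py .64 -.29 .2 .09
```

```text
27.6 pos [ 0.5209 -0.2093  0.2337] phi 0.09466509664815158 travel [ 0.1986 -0.1345 -0.0561] ang [ 0.0081  0.0141 -0.0059] open 0.0682 F [ 0.4155 -0.8424  1.1785]
```

{"api": "step_arm", "payload": {"targets": [{"travel": [0.06,-0.04,0],"angular": [0,0,0],"gripper": 0.8},{"travel": [0.12,-0.08,-0.02],"angular": [0,0,0],"gripper": 0.8},{"travel": [0.16,-0.12,-0.05],"angular": [0,0,0],"gripper": 0.8},{"travel": [0.19,-0.13,-0.056],"angular": [0,0,0],"gripper": 0.8},{"travel": [0.19,-0.13,-0.056],"angular": [0,0,0],"gripper": 0.8},{"travel": [0.19,-0.13,-0.056],"angular": [0,0,0],"gripper": 0.8}]}}

```text
t: 28.2
tool_pos: [0.6315, -0.2855, 0.1923]
tool_rot: [-2.118, -2.319, 0.0]
contact_force: [-0.2, 0.3, 0.2]
opening: 0.0682
grip_force: 0.0
```

```bash
python3 look.py w8
python3 - <<'E'
from fit import *
np.set_printoptions(precision=4,suppress=True)
r=pickle.load(open("w8.pkl","rb")); im=cv2.resize(r["img"][:,:,::-1],(800,500),interpolation=cv2.INTER_CUBIC)
draw(im,r,STAP[:1],[.644,-.199,.09],True,np.zeros(2),1.25)
draw(im,r,STAP[1:],[.644,-.199,.09],True,np.zeros(2),1.25,(0,0,255))
draw(im,r,DISP,[.4456,-.1725,-.1925],True,np.zeros(2),1.25)
cv2.imwrite("pics/w8.png",im)
E
```

```text
28.25 [ 0.6314 -0.2854  0.193 ] [2.1182 2.3197 0.    ] [-0.5318  0.2328  1.4789 -0.      1.4296 -0.6225] 309.70691628693146 313.42495025848393 201.1013426421547 cam (array([ 0.6264, -0.2214,  0.334 ]), array([[ 0.0226, -0.2585, -0.9658]]))
```

View pics/w8.png

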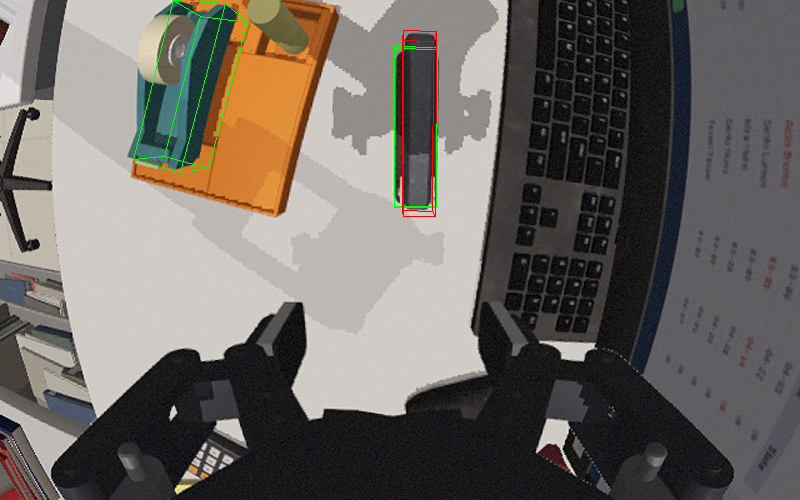

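The dispenser stands on the orange tray. The stapler matches the drawn pose (0.644,-0.199, yaw 0.09), with its base spanning about (397-436, 48-207). Grasping it now.

{"api": "step_arm", "payload": {"targets": [{"travel": [0.01,0.06,0],"angular": [0,0,-0.01],"gripper": 0.8},{"travel": [0.021,0.12,-0.02],"angular": [0,0,-0.01],"gripper": 0.8},{"travel": [0.021,0.145,-0.06],"angular": [0,0,-0.01],"gripper": 0.8},{"travel": [0.021,0.145,-0.11],"angular": [0,0,-0.01],"gripper": 0.8},{"travel": [0.021,0.145,-0.16],"angular": [0,0,-0.01],"gripper": 0.8},{"travel": [0.021,0.145,-0.21],"angular": [0,0,-0.01],"gripper": 0.8},{"travel": [0.021,0.145,-0.25],"angular": [0,0,-0.01],"gripper": 0.8},{"travel": [0.021,0.145,-0.278],"angular": [0,0,-0.01],"gripper": 0.8},{"travel": [0.021,0.145,-0.285],"angular": [0,0,-0.01],"gripper": 0.8},{"travel": [0.021,0.145,-0.285],"angular": [0,0,-0.01],"gripper": 0.8}]}}

```text
t: 29.25
tool_pos: [0.6441, -0.1985, 0.0219]
tool_rot: [2.128, 2.311, 0.0]
contact_force: [-0.5, 0.8, 0.9]
opening: 0.0684
grip_force: 0.0
```

{"api": "step_arm", "payload": {"targets": [{"travel": [0,0,0],"angular": [0,0,0],"gripper": 0.5},{"travel": [0,0,0],"angular": [0,0,0],"gripper": 0.15},{"travel": [0,0,0],"angular": [0,0,0],"gripper": 0.15},{"travel": [0,0,0],"angular": [0,0,0],"gripper": 0.15},{"travel": [0,0,0],"angular": [0,0,0],"gripper": 0.15},{"travel": [0,0,0],"angular": [0,0,0],"gripper": 0.15},{"travel": [0,0,0],"angular": [0,0,0],"gripper": 0.15}], "squeeze": 60}}

```text
t: 29.95
tool_pos: [0.6448, -0.199, 0.0231]
tool_rot: [2.127, 2.31, 0.0]
contact_force: [-2.4, 0.6, 5.7]
opening: 0.021
grip_force: 59.2
```

```bash
python3 go.py .4425 .1796 .17 .103
```

```text
29.95 pos [ 0.6448 -0.199   0.0231] phi 0.08244079082329518 travel [-0.3372  0.6311  0.2449] ang [0.0009 0.0015 0.0262] open 0.021 F [-2.4477  0.6093  5.7102]
```

{"api": "step_arm", "payload": {"targets": [{"travel": [0,0,0.02],"angular": [0,0,0],"gripper": 0.1},{"travel": [0,0,0.06],"angular": [0,0,0],"gripper": 0.1},{"travel": [0,0,0.12],"angular": [0,0,0],"gripper": 0.1},{"travel": [0,0,0.18],"angular": [0,0,0],"gripper": 0.1},{"travel": [-0.01,0.02,0.23],"angular": [0,0,0],"gripper": 0.1},{"travel": [-0.03,0.06,0.245],"angular": [0,0,0.026],"gripper": 0.1},{"travel": [-0.06,0.12,0.245],"angular": [0,0,0.026],"gripper": 0.1},{"travel": [-0.09,0.18,0.245],"angular": [0,0,0.026],"gripper": 0.1},{"travel": [-0.125,0.24,0.245],"angular": [0,0,0.026],"gripper": 0.1},{"travel": [-0.155,0.29,0.245],"angular": [0,0,0.026],"gripper": 0.1}]}}

```text
t: 30.95
tool_pos: [0.5497, -0.0228, 0.1682]
tool_rot: [-2.103, -2.333, 0.0]
contact_force: [-0.7, 0.6, -1.6]
opening: 0.0212
grip_force: 59.1
```

```bash
python3 go.py .4425 .1796 .17 .103; python3 -c "
from station import ctrl
print(ctrl.get_obs()['wrist_torque'])"
```

```text
30.95 pos [ 0.5497 -0.0228  0.1682] phi 0.10344102958672438 travel [-0.1787  0.3374  0.003 ] ang [-0.0008 -0.0009 -0.0006] open 0.0212 F [-0.6732  0.6309 -1.6136]
[ 0.04306123 -0.03878202 -0.00416646]
```

{"api": "step_arm", "payload": {"targets": [{"travel": [-0.02,0.04,0],"angular": [0,0,0],"gripper": 0.1},{"travel": [-0.05,0.1,0],"angular": [0,0,0],"gripper": 0.1},{"travel": [-0.08,0.16,0],"angular": [0,0,0],"gripper": 0.1},{"travel": [-0.115,0.22,0],"angular": [0,0,0],"gripper": 0.1},{"travel": [-0.145,0.28,0],"angular": [0,0,0],"gripper": 0.1},{"travel": [-0.17,0.32,0],"angular": [0,0,0],"gripper": 0.1},{"travel": [-0.178,0.336,0],"angular": [0,0,0],"gripper": 0.1},{"travel": [-0.178,0.336,0],"angular": [0,0,0],"gripper": 0.1},{"travel": [-0.178,0.336,0],"angular": [0,0,0],"gripper": 0.1}]}}

```text
t: 31.85
tool_pos: [0.4448, 0.1764, 0.1686]
tool_rot: [2.104, 2.332, -0.0]
contact_force: [-0.4, 0.1, -2.8]
opening: 0.0211
grip_force: 59.1
```

```bash
python3 go.py .4425 .1796 .05 .103; python3 look.py s2 side
python3 - <<'E'
from fit import *
r=pickle.load(open("s2.pkl","rb")); x,y=proj(r,[[.4425,.18,.17]])[0].astype(int); print(x,y)
a=r["img"][y-60:y+60,max(0,x-80):x+80,::-1]; x2,y2=proj(r,[[.477,-.179,.06]])[0].astype(int); b=r["img"][y2-60:y2+60,x2-80:x2+80,::-1]
cv2.imwrite("pics/s2.png",cv2.resize(np.hstack([a,b]),(800,300),interpolation=cv2.INTER_CUBIC))
E
```

```text
31.85 pos [0.4448 0.1764 0.1686] phi 0.10286756854288474 travel [-0.0038  0.0053 -0.1976] ang [0.0008 0.0006 0.0002] open 0.0211 F [-0.4206  0.0935 -2.7876]
31.9 [0.445  0.1762 0.1685] [ 2.1049  2.3315 -0.0003] [ 0.2216 -0.2626  2.0107 -0.0006  1.3934  0.1197] 400.0326381829013 328.75031595006465 204.58540014826258 cam (array([ 0.3801, -0.9824,  0.6026]), array([[ 0.1353,  0.8652, -0.4828]]))
289 146
```

View pics/s2.png

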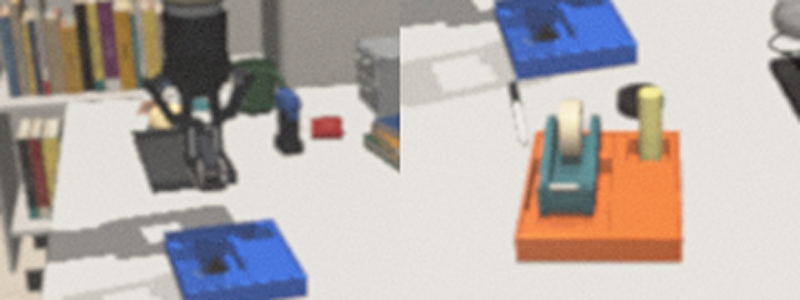

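The orange kit is complete: the dispenser bridges the trough and the glue stick is upright. The stapler hangs level above the blue tray, so I'll lower it.

{"api": "step_arm", "payload": {"targets": [{"travel": [-0.004,0.005,-0.04],"angular": [0,0,0],"gripper": 0.1},{"travel": [-0.004,0.005,-0.09],"angular": [0,0,0],"gripper": 0.1},{"travel": [-0.004,0.005,-0.13],"angular": [0,0,0],"gripper": 0.1},{"travel": [-0.004,0.005,-0.16],"angular": [0,0,0],"gripper": 0.1},{"travel": [-0.004,0.005,-0.18],"angular": [0,0,0],"gripper": 0.1},{"travel": [-0.004,0.005,-0.192],"angular": [0,0,0],"gripper": 0.1},{"travel": [-0.004,0.005,-0.198],"angular": [0,0,0],"gripper": 0.1},{"travel": [-0.004,0.005,-0.2],"angular": [0,0,0],"gripper": 0.1},{"travel": [-0.004,0.005,-0.2],"angular": [0,0,0],"gripper": 0.1}]}}

```text
t: 32.8
tool_pos: [0.4428, 0.1801, 0.0493]
tool_rot: [2.104, 2.332, 0.002]
contact_force: [0.6, -0.2, -1.9]
opening: 0.0211
grip_force: 59.2
```

{"api": "step_arm", "payload": {"targets": [{"travel": [0,0,-0.002],"angular": [0,0,0],"gripper": 0.1},{"travel": [0,0,-0.003],"angular": [0,0,0],"gripper": 0.1},{"travel": [0,0,-0.003],"angular": [0,0,0],"gripper": 0.1}]}}

```text
t: 33.1
tool_pos: [0.443, 0.1803, 0.0489]
tool_rot: [2.103, 2.332, 0.002]
contact_force: [-3.9, -2.2, 7.4]
opening: 0.0213
grip_force: 60.3
```

In contact. I'll release and rise straight up.

{"api": "step_arm", "payload": {"targets": [{"travel": [0,0,-0.001],"angular": [0,0,0],"gripper": 0.6},{"travel": [0,0,-0.001],"angular": [0,0,0],"gripper": 0.7},{"travel": [0,0,-0.001],"angular": [0,0,0],"gripper": 0.7},{"travel": [0,0,0.04],"angular": [0,0,0],"gripper": 0.7},{"travel": [0,0,0.1],"angular": [0,0,0],"gripper": 0.7},{"travel": [0,0,0.17],"angular": [0,0,0],"gripper": 0.7},{"travel": [0,-0.05,0.24],"angular": [0,0,0],"gripper": 0.7},{"travel": [0,-0.12,0.32],"angular": [0,0,0],"gripper": 0.7},{"travel": [0,-0.18,0.4],"angular": [0,0,0],"gripper": 0.7},{"travel": [0,-0.18,0.4],"angular": [0,0,0],"gripper": 0.7}]}}

```text
t: 34.1
tool_pos: [0.4431, 0.0703, 0.2911]
tool_rot: [2.103, 2.327, 0.006]
contact_force: [-0.1, 0.2, 0.1]
opening: 0.0597
grip_force: 0.0
```

```bash
python3 look.py w9
python3 - <<'E'
from fit import *
r=pickle.load(open("w9.pkl","rb")); im=cv2.resize(r["img"][:,:,::-1],(800,500),interpolation=cv2.INTER_CUBIC)
up=lambda B:[tuple(np.array(b)+[0,0,0,0,.026,.026]) for b in B]
draw(im,r,up(STAP[:1]),[.4425,.1796,.103],True,np.zeros(2),1.25); draw(im,r,up(DISP),[.4456,-.1729,-.1925],True,np.zeros(2),1.25)
cv2.imwrite("pics/w9.png",im)
E
```

```text
34.15 [0.4442 0.0691 0.2938] [2.1016 2.323  0.0087] [-0.0103 -0.4215  1.9239 -0.0018  1.6287 -0.1105] 309.70691628693146 313.42495025848393 201.1013426421547 cam (array([0.4363, 0.1345, 0.4327]), array([[ 0.0322, -0.259 , -0.9653]]))
```

View pics/w9.png

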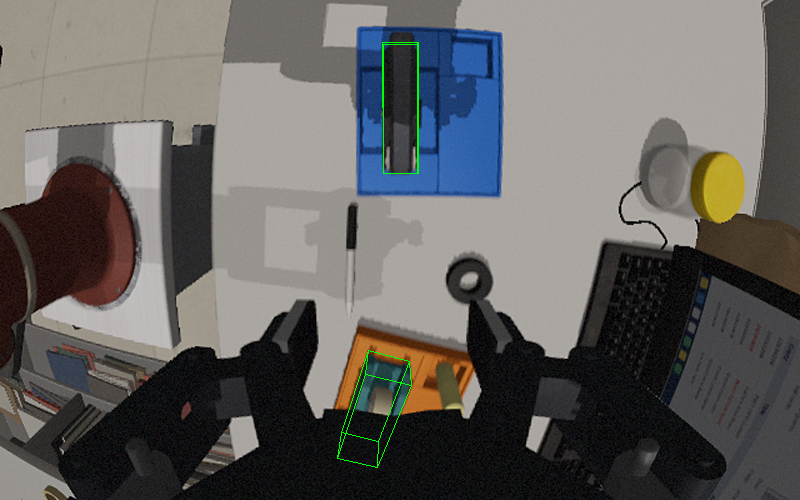

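The stapler sits exactly on its target box (383-418, 43-173) on the blue tray. The dispenser is in place, and the pen and tape haven't been disturbed. Handing in.

```bash
python3 -c "
from station import ctrl
print(ctrl.finish_job())"
```

```text
the job is handed in; nothing more can be done
None
```

Both loan kits are made up and the job is handed in at about 34 s of the 133 s allowed. My last camera views showed every piece in place and the pen and tape undisturbed, but the hand-in returned no verdict.

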